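# Lock a swivel coupling for transit with its pin

### The job

Get the swivel coupling on the tilted cradle ready to ship: turn its upper flange until the hole in its lug is in line with the hole in the fixed lug below, then take the yellow-headed transit pin from the rack and push it through both lugs until its collar sits down on the upper lug. Leave the black-headed pin in the rack and everything else on the bench where it is.

Things in the scene. Friction and masses are not known exactly. Their poses are not given: they have to be found in the camera images.
- cradle: fixed green tilting cradle with a base 150 x 172 mm (z 0 to 12 mm), two cheeks and a steel table plate leaning 25 degrees towards the robot; origin under the base 4 mm from its centre, z up, -x is the open front to which the plate slopes down. Whole assembly with the swivel coupling is about 195 mm high; its outside knob reaches 110 mm to +y, the cheeks 78 mm to either side and 122 mm up
- swivel (a joint): angle of the aluminium upper flange about the coupling's tilted axis (rad, positive counterclockwise seen from above the hexagon, stops at -0.3 and 1.1); 0 = its lug stands exactly over the fixed dark lug. It turns with slight friction (about 0.1 N m) and stays where it is left
- hub_grip (a point): point on the axis of the aluminium hexagon (46 mm across flats, 44 mm high, with a flat yellow cap 12 mm high on it) 26 mm above the upper flange's top face, 18 mm below the hexagon's top; turns with the flange. z along the tilted axis upwards; the flats that face +y and -y are one gripping pair (others every 60 degrees); -x points at the upper lug
- lug_hole (a point): centre of the mouth of the 14 mm hole on the top face of the upper lug (eye 38 mm across, 14 mm thick, 68 mm from the axis); turns with the flange; z along the hole, outwards
- pin_seat (a point): fixed point where lug_hole must come (on the line of the 14 mm hole in the fixed dark lug, on the level of the upper lug's top face); z along the hole, outwards, leaning 25 degrees from vertical towards the robot; x points uphill to the coupling's axis, which is 68 mm away. The fixed lug is 14 mm thick, its top face 17 mm below this point; free space for the pin beneath it
- pin_rack: fixed plywood rack, 58 x 150 x 80 mm high, origin under its centre, z up; two 14 mm holes through its top at y = +35 and -35 mm in which the pins hang by their collars
- transit_pin: loose transit pin with a yellow round head: steel shaft 12 mm across and 64 mm long with a tapered nose, dark collar 30 mm across and 5 mm thick, then the yellow grip 25 mm across and 37 mm long (106 mm in all). Origin at the tip of the nose, z along the pin towards the head
- transit_pin_collar (a point): on the transit pin's axis, on the underside of its collar, 64 mm from the tip
- short_pin: loose pin with a black head, same head and collar but a shaft of only 36 mm, for thinner flanges; not wanted. Origin at the tip, z along the pin towards the head
- end_cap: bystander: yellow end cap, 91 mm across, 16 mm high; origin under its centre
- marker: bystander: marker pen, 135 mm long, 16 mm thick; origin under its centre, lies along its y
- screwdriver: bystander: screwdriver with red handle, 215 mm long, 24 mm thick; origin under its centre
- coupling: bystander: bagged coupling with two yellow caps, 90 mm long, 55 mm high; origin under its centre
- hammer: bystander: claw hammer with a wooden handle, 247 mm long, 47 mm high; origin under its centre
There are look-alikes about, which are no part of the job. What is shaped like the transit_pin but orange or white is not meant.

How it is judged:
By the outcome, as a careful person would: the job done as asked, in the order asked, and still so for the second after the job is handed in, with the robot touching nothing.
It also fails if it takes over 58 s, if anything falls off the work surface, if the arm or the gripper's body presses on something with over 40 N, if the wrist force passes 120 N, or if a joint passes its speed limit or range.

### The arm

A 7-joint arm with a two-finger parallel gripper is mounted at the origin on a cart in front of the work surface, level with it; the furniture and walls round the work are solid. World frame = base frame: x ahead of the robot, y to its left, z up, the work surface at z = 0. Lengths are in m, angles in rad, forces in N, time in s.
With the tool pointing down it reaches from about 0.425 to 0.925 m from the base axis. Payload 6.8 kg.
Tool frame: the origin (TCP) lies midway between the tips of the shut fingers; the grasp point (between the pads) lies 19 mm behind it; x points along the fingers, y is the direction in which the jaws open and shut, and the axes are right-handed (so a half turn about x gives the same grasp; the last joint's range is limited). The gripper opens to 85 mm and grips with 20 to 120 N. Pads are 22 mm wide; open, the fingers measure 114 mm over their backs; the gripper's body (76 mm by 85 mm) begins 54 mm behind the grasp point. The pads swing forward as they close: fully open they stand 13 mm farther back than shut.
Start: joints at [-1.431, 0.477, 0.022, 1.555, -0.011, 1.109, -0.083], TCP at [0.166, 0.654, 0.231] pointing down, gripper open.
Joint ranges: [-2.96, 2.96], [-0.34, 2.1], [-1.41, 1.46], [0.24, 2.44], [-1.37, 4.51], [0.17, 1.92], [-2.96, 2.96]. Speed limits (rad/s): [2.39, 2.39, 3.14, 3.14, 3.14, 3.14, 3.14].

### API

Orientations are given as a rotation vector (axis times angle).
In Python, from bench import r gives the robot as it stands.
- The arm moves only by the tool carry_out, never from a script. Its argument "targets" is one flat list of numbers, 7 for each row, row after row: the finger opening in m, from 0 to 0.0854, then the shift along the tool's x, y, z in m, then the turn, a rotation vector about the tool's x, y, z in units of 5 degrees (1.0 is 5 degrees). A call has 1 to 12 rows; each row is the pose to reach, as a shift and turn from the pose measured when the call began, along the tool's axes at that moment; what a row does not reach only later rows make up. A row lasts 1/8 s, in which the tool goes at most 62.5 mm and 10.7 degrees, less where a joint would pass 70% of its speed; a pose out of reach is approached as far as the arm can. A call with a gripper value outside its range is refused whole. The fingers move at their own pace and stop on an object; "squeeze" is the grip in N (left out, the last holds). Time passes only in rows, so rows that repeat a pose let the fingers close. It gives the time, the measured TCP pose, the force and the opening at its end, in the units of the state.
- r.get_obs(): the state, without advancing time (a new reading comes with each control period).
- r.grab_frame(name): name is "scene" or "top" or "wrist"; returns the picture (420x560x3 uint8, blue, green, red); there is no depth.
- r.camera_info(name): a dict with "fx", "fy", "cx", "cy" (pixels), "xyz" and "orientation" of the camera in the world. Camera axes: x right, y up, looking along -z (the intrinsics and any distortion apply to the point x, -y, -z); pixel columns grow to the right and rows downward; lengths in m; the calibration is good to about 2 mm. A picture is of the moment at which its call begins: read the wrist's pose just before it. camera_info takes no time and is no camera call; for the wrist camera it gives the pose at the moment of the call.
- r.hand_in(): hands the job in, once; it reports no verdict.
The state is a dict: "clock": time; "joints": joint angles; "qvel": joint speeds; "tau": joint torques, N m; "tcp_pos": TCP position; "orientation": TCP orientation; "contact_force": force on the tool from outside, world axes, zero at the start; "moment": the same for the moment, N m; "grip_width": finger opening in m.
Only numpy, scipy, OpenCV 4.12 (cv2) and the standard library are available. Lean on these libraries where they do the work, as an engineer would, in place of code of your own. Each camera call takes 0.05 s, during which the arm holds its last target. There are 200 camera calls.

## Working session

There is one attempt and no reset: what is moved stays moved. The work goes in short steps, Python scripts to look and compute and a tool call to move; the robot and the scene stay as the last step left them, time stands still between calls to the robot, and variables do not carry over. Pictures are saved under pics/ and viewed, about 8 in all and at most 12, crops included, and the job is handed in when it is done.

Besides the shell and the picture viewer there is one more tool, called after "Call:" as name(argument=value, ...) on one line, values as JSON. carry_out: Moves the arm, as the interface text tells. Its arguments: {"type":"object","properties":{"targets":{"type":"array","items":{"type":"number"}},"squeeze":{"type":"number"}},"required":["targets"]}

```bash
ls; mkdir -p pics
python3 - <<'E'
from bench import r
import cv2,numpy as np
o=r.get_obs();print({k:np.round(v,3).tolist() for k,v in o.items()})
for n in ["scene","top","wrist"]:
    i=r.camera_info(n);print(n,i)
    f=r.grab_frame(n);cv2.imwrite(f"pics/{n}0.png",f)
a=cv2.imread("pics/scene0.png");b=cv2.imread("pics/top0.png")
E
```

```text
pics
{'clock': 0.0, 'joints': [-1.431, 0.478, 0.022, 1.556, -0.011, 1.109, -0.083], 'qvel': [-0.0, -0.002, -0.001, -0.0, 0.001, -0.0, 0.0], 'tau': [-0.001, -59.646, 1.607, -28.12, 0.012, 0.01, 0.0], 'tcp_pos': [0.165, 0.654, 0.23], 'orientation': [0.193, 1.562, -0.196], 'contact_force': [0.369, 0.34, -0.301], 'moment': [-0.015, -0.046, 0.044], 'grip_width': 0.086}
scene {'fx': 416.34923318642456, 'fy': 416.34923318642456, 'cx': 277.4056612388264, 'cy': 206.00969272450024, 'xyz': array([-0.09172157, -0.60019304,  0.89227796]), 'orientation': array([ 0.84407754, -0.32208212, -0.73415269])}
top {'fx': 512.2560499511508, 'fy': 512.2560499511508, 'cx': 279.4841839110609, 'cy': 204.0574503334502, 'xyz': array([0.44280879, 0.04323662, 1.50256698]), 'orientation': array([ 0.06720968, -0.05288817, -1.57858003])}
wrist {'fx': 353.07504721947157, 'fy': 353.07504721947157, 'cx': 276.89733669067823, 'cy': 212.59539673854252, 'xyz': array([0.09067673, 0.67201414, 0.37408095]), 'orientation': array([-0.26155583, -0.20156721,  1.31041616])}
```

View pics/top0.png

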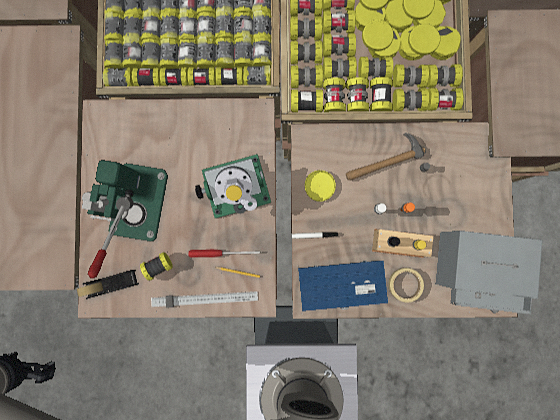

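View pics/scene0.png

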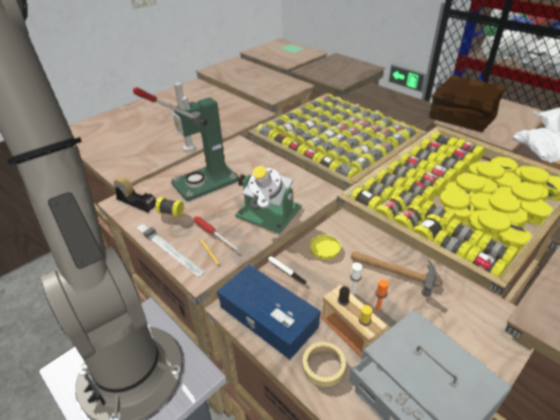

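Top view: the cradle is at about (236,188). The rack at (404,242) holds black (393,242) and yellow (420,245) pins. White (380,209) and orange (408,208) look-alikes stand outside the rack. Next I'll enlarge both areas.

```bash
cat > h.py <<'E'
import numpy as np,cv2
from scipy.spatial.transform import Rotation as R
def ray(i,u,v):
    d=np.array([(u-i["cx"])/i["fx"],-(v-i["cy"])/i["fy"],-1.]);d=R.from_rotvec(i["orientation"]).apply(d)
    return np.array(i["xyz"]),d/np.linalg.norm(d)
def onz(i,u,v,z):
    c,d=ray(i,u,v);return c+d*(z-c[2])/d[2]
def proj(i,p):
    q=R.from_rotvec(i["orientation"]).inv().apply(np.array(p)-i["xyz"])
    return np.stack([i["cx"]-i["fx"]*q[...,0]/q[...,2],i["cy"]+i["fy"]*q[...,1]/q[...,2]],-1)
def tri(rs):
    A=sum(np.eye(3)-np.outer(d,d) for c,d in rs);b=sum((np.eye(3)-np.outer(d,d))@c for c,d in rs)
    p=np.linalg.solve(A,b);return p,[np.linalg.norm(np.cross(p-c,d)) for c,d in rs]
def blobs(im,lo,hi,box,amin=15):
    x0,y0,x1,y1=box;m=cv2.inRange(cv2.cvtColor(im,cv2.COLOR_BGR2HSV),lo,hi)
    k=np.zeros_like(m);k[y0:y1,x0:x1]=m[y0:y1,x0:x1]
    n,_,s,c=cv2.connectedComponentsWithStats(k);return [(s[j][:5].tolist(),c[j].round(2).tolist()) for j in range(1,n) if s[j][4]>=amin]
E
python3 - <<'E'
from h import *
t=cv2.imread("pics/top0.png");s=cv2.imread("pics/scene0.png")
Z=lambda im,x,y,w,h,k:cv2.resize(im[y:y+h,x:x+w],None,fx=k,fy=k,interpolation=cv2.INTER_CUBIC)
a=Z(t,190,145,80,75,5);b=Z(t,365,190,80,75,5);c=Z(s,230,160,80,75,5);d=Z(s,315,255,80,75,5)
cv2.imwrite("pics/crop1.png",cv2.resize(np.vstack([np.hstack([a,b]),np.hstack([c,d])]),(640,600)))
from bench import r
for n,im,b1,b2 in [("top",t,(195,150,275,225),(405,230,440,260)),("scene",s,(240,155,310,200),(355,300,380,330))]:
    print(n,blobs(im,(22,120,100),(34,255,255),b1),blobs(im,(22,120,100),(34,255,255),b2))
E
```

```text
top [([226, 185, 16, 16, 192], [233.42, 192.49])] [([414, 240, 12, 10, 95], [419.72, 244.31])]
scene [([253, 166, 13, 13, 122], [259.34, 171.84])] [([360, 305, 13, 19, 191], [365.63, 313.81])]
```

View pics/crop1.png

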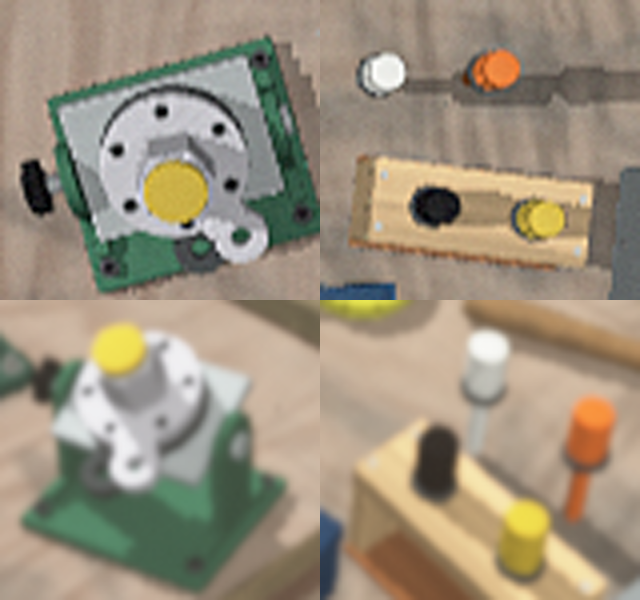

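The crop shows that the yellow pin in the rack, at top px (420,245), is the target. It hangs in the rack and is neither black, orange nor white. The upper lug hole is at about (250.5,204) and the dark lug at about (239,207), so the swivel is at a positive angle and has to be turned clockwise.

Run:
```python
from h import *
from bench import r
T=r.camera_info("top");S=r.camera_info("scene")
print("cap",tri([ray(T,233.42,192.49),ray(S,259.34,171.84)]))
print("pinhead",tri([ray(T,419.72,244.31),ray(S,365.63,313.81)]))
t=cv2.imread("pics/top0.png")
print("front corners",[onz(T,190+u/4,145+v/4,.012).round(4) for u,v in [(105,290),(320,238),(270,38)]])
print("lughole",onz(T,250.5,204,.11).round(4),"fixed",onz(T,239,207,.09).round(4))
print("rack corners",[onz(T,365+(u-320)/4,190+v/4,.08).round(4) for u,v in [(375,157),(592,183),(587,268),(368,240)]])
o=r.get_obs();Rt=R.from_rotvec(o["orientation"]);print(Rt.as_matrix().round(3))
W=r.camera_info("wrist");print("cam in tool",Rt.inv().apply(W["xyz"]-o["tcp_pos"]).round(4));print((Rt.inv()*R.from_rotvec(W["orientation"])).as_matrix().round(3))
```

```text
cap (array([0.57367938, 0.17457774, 0.18522293]), [np.float64(0.0013762294390389648), np.float64(0.0013762294390390712)])
pinhead (array([ 0.43598615, -0.32267551,  0.1062366 ]), [np.float64(0.0013308347579926842), np.float64(0.0013308347579926503)])
front corners [array([0.5193, 0.2411, 0.012 ]), array([0.5559, 0.084 , 0.012 ]), array([0.7037, 0.1198, 0.012 ])]
lughole [0.5503 0.1346 0.11  ] fixed [0.5438 0.1677 0.09  ]
rack corners [array([ 0.4793, -0.2186,  0.08  ]), array([ 0.46  , -0.3679,  0.08  ]), array([ 0.4016, -0.3627,  0.08  ]), array([ 0.4221, -0.2125,  0.08  ])]
[[-0.     0.245  0.969]
 [-0.001  0.969 -0.245]
 [-1.    -0.001  0.   ]]
cam in tool [-0.1437 -0.001  -0.0769]
[[-0.     0.302 -0.953]
 [ 1.     0.002  0.   ]
 [ 0.002 -0.953 -0.302]]
```

View pics/wrist0.png

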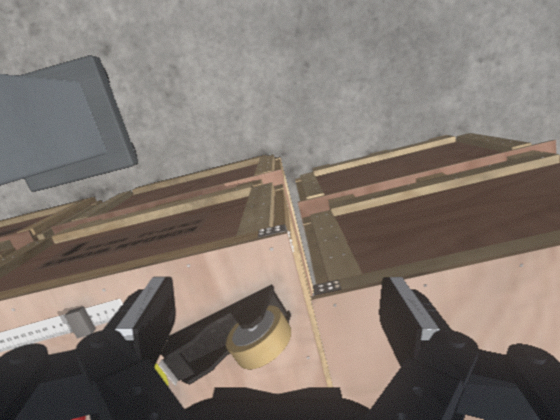

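```bash
cat >> h.py <<'E'
def delta(p,Rm):
    from bench import r
    o=r.get_obs();Rt=R.from_rotvec(o["orientation"])
    s=Rt.inv().apply(np.array(p)-o["tcp_pos"]);w=(Rt.inv()*R.from_matrix(Rm)).as_rotvec()/np.radians(5)
    print("shift",s.round(4).tolist(),"turn",w.round(3).tolist(),"rows>=",round(max(np.linalg.norm(s)/.0625,np.linalg.norm(w)*5/10.7),1))
def tilted(psi,th=0,tilt=25):  # tool frame looking down tilted axis, turned th (rad) ccw about axis
    c,s=np.cos(psi),np.sin(psi);t=np.radians(tilt);a=np.array([-np.sin(t)*c,-np.sin(t)*s,np.cos(t)])
    x=-a;y=np.array([-s,c,0]);z=np.cross(x,y);return R.from_rotvec(a*th).as_matrix()@np.stack([x,y,z],1),a
E
python3 - <<'E'
from h import *
from bench import r
T=r.camera_info("top");S=r.camera_info("scene")
print("column top",tri([ray(T,122,168),ray(S,180,86)]),"handle",tri([ray(T,92,273),ray(S,137,91)]))
M,a=tilted(np.radians(13.1))
p=np.array([.524,.164,.294])
delta(r.get_obs()["tcp_pos"]+[0,0,.2],R.from_rotvec(r.get_obs()["orientation"]).as_matrix())
delta(p+[0,0,.1],M);delta(p,M)
E
```

```text
column top (array([0.56680326, 0.42751707, 0.38472147]), [np.float64(0.05231638849480947), np.float64(0.05231638849480956)]) handle (array([0.38375962, 0.44931185, 0.4179113 ]), [np.float64(0.00022401768479795943), np.float64(0.00022401768479810968)])
shift [-0.2, -0.0003, 0.0] turn [-0.0, -0.0, -0.0] rows>= 3.2
shift [-0.1629, -0.3873, 0.4678] turn [-5.369, -4.907, 1.207] rows>= 10.1
shift [-0.0629, -0.3871, 0.4678] turn [-5.369, -4.907, 1.207] rows>= 9.8
```

Run:
```python
from h import *
M,a=tilted(np.radians(13.1))
M0=tilted(np.radians(-14.2),0,0)[0]
delta([.12,.46,.38],M0);delta([.36,.2,.40],tilted(np.radians(13.1),0,10)[0])
```

```text
shift [-0.1492, -0.1994, 0.0035] turn [0.0, 0.001, 0.016] rows>= 4.0
shift [-0.1689, -0.3926, 0.3] turn [-5.444, -1.965, 0.493] rows>= 8.4
```

Call:
carry_out(targets=[0.085,-0.05,-0.06,0,0,0,0,0.085,-0.1,-0.12,0,0,0,0,0.085,-0.14,-0.17,0.0,0,0,0,0.085,-0.15,-0.2,0.01,0,0,0,0.085,-0.15,-0.24,0.05,-0.9,-0.3,0.1,0.085,-0.155,-0.27,0.1,-1.8,-0.6,0.2,0.085,-0.16,-0.3,0.15,-2.7,-1,0.2,0.085,-0.165,-0.33,0.2,-3.6,-1.3,0.3,0.085,-0.17,-0.36,0.25,-4.5,-1.6,0.4,0.085,-0.17,-0.39,0.3,-5.4,-2,0.5,0.085,-0.17,-0.39,0.3,-5.4,-2,0.5])

```text
clock: 1.52
tcp_pos: [0.3625, 0.1988, 0.4012]
orientation: [-0.15, 1.387, 0.183]
contact_force: [-0.3, 0.5, 0.4]
grip_width: 0.0854
```

Run:
```python
from h import *
M,a=tilted(np.radians(13.1))
delta([.524,.164,.294],M)
```

```text
shift [0.1319, -0.0691, 0.1288] turn [-0.123, -2.963, 0.018] rows>= 3.2
```

Call:
carry_out(targets=[0.085,0.04,-0.03,0.04,0,-1,0,0.085,0.08,-0.05,0.08,0,-2,0,0.085,0.11,-0.07,0.12,-0.1,-3,0,0.085,0.13,-0.07,0.13,-0.1,-3,0,0.085,0.13,-0.07,0.13,-0.1,-3,0])

```text
clock: 2.15
tcp_pos: [0.5242, 0.1637, 0.2944]
orientation: [-0.131, 1.129, 0.2]
contact_force: [-0.8, -0.0, 0.3]
grip_width: 0.085
```

Run:
```python
from h import *
from bench import r
import json
o=r.get_obs();W=r.camera_info("wrist");f=r.grab_frame("wrist");cv2.imwrite("pics/w1.png",f)
json.dump({k:np.array(v).tolist() for k,v in W.items()},open("w1.json","w"))
C=np.array([.574,.175,.185]);print(o["tcp_pos"],proj(W,C))
print(blobs(f,(22,120,80),(34,255,255),(100,50,460,330),100))
```

```text
[0.52415797 0.16370525 0.29441211] [278.73487636 204.26069602]
[([100, 74, 9, 47, 293], [103.22, 97.65]), ([252, 179, 53, 52, 2075], [278.1, 204.31]), ([125, 242, 21, 54, 914], [135.3, 267.2]), ([176, 282, 11, 23, 145], [181.26, 293.34]), ([176, 287, 207, 43, 3284], [279.91, 313.27]), ([100, 310, 8, 20, 116], [102.6, 318.99])]
```

View pics/w1.png

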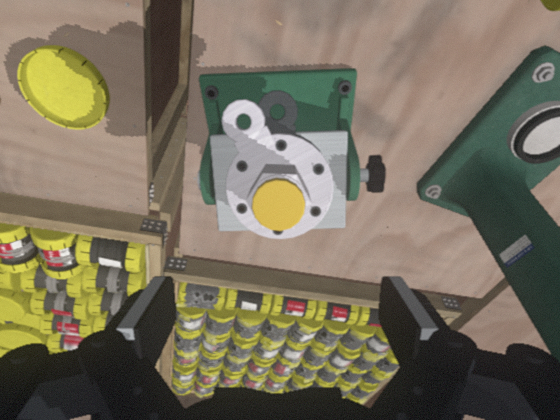

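Wrist view: cap at (278,204) agrees with the prediction, upper lug hole at about (243,122), fixed dark-lug hole at about (277,112), and base holes at (211,92) and (345,89). I'll enlarge for exact pixels.

Run:
```python
from h import *
f=cv2.imread("pics/w1.png")
c=cv2.resize(f[65:245,195:395],None,fx=4,fy=4,interpolation=cv2.INTER_CUBIC)
cv2.imwrite("pics/c2.png",c[:600])
h=cv2.cvtColor(f,cv2.COLOR_BGR2HSV)
# upper-lug eye hole: green/dark inside white ring
b=cv2.inRange(h,(0,0,150),(180,60,255))
cs,hi=cv2.findContours(b[60:250,190:400],cv2.RETR_CCOMP,cv2.CHAIN_APPROX_NONE)
for k,cc in enumerate(cs):
    if len(cc)>=8 and cv2.contourArea(cc)>15:
        m=cv2.fitEllipse(cc);print(hi[0][k][3],cv2.contourArea(cc),np.round([m[0][0]+190,m[0][1]+60,*m[1]],2))
```

```text
-1 24206.0 [298.68 169.48 188.61 236.32]
17 28.5 [388.8  237.4    4.98   8.26]
17 100.0 [315.06 210.83  11.16  11.63]
17 98.5 [241.41 207.92  11.05  11.6 ]
17 24.5 [223.2  199.16   4.34   8.47]
17 43.5 [222.38 190.12   8.31  10.22]
17 2333.0 [277.96 204.37  53.62  55.74]
17 15.5 [334.84 177.37   4.13   5.35]
17 114.0 [318.03 168.72  12.02  12.26]
17 533.0 [273.62 452.34 142.74 573.97]
17 49.5 [336.94 164.25   4.68  16.92]
17 133.5 [241.51 165.7   12.92  13.34]
17 32.0 [228.36 165.43   4.45  13.29]
17 116.0 [280.69 144.95  12.1   12.37]
17 227.0 [243.04 121.57  16.43  17.77]
17 32.5 [382.32  94.4    5.63   9.  ]
-1 96.0 [304.91  61.64   4.08  35.95]
-1 341.0 [232.02  62.82   6.54  84.05]
```

View pics/c2.png

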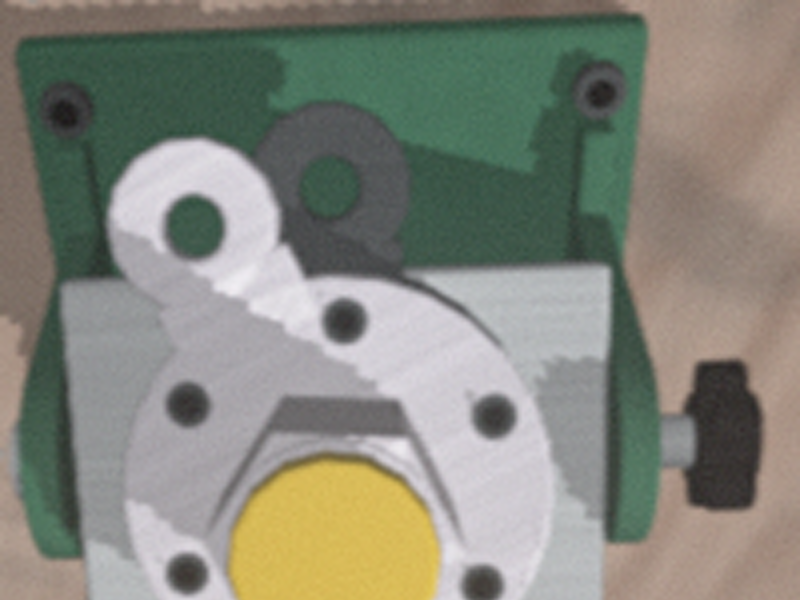

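```bash
cat > m.py <<'E'
from h import *
import json
from scipy.optimize import least_squares
W={k:(np.array(v) if isinstance(v,list) else v) for k,v in json.load(open("w1.json")).items()}
A=onz(W,211.25,92.5,.014);B=onz(W,345,88,.014);d=B-A;psi=np.arctan2(-d[0],d[1]);print("psi",np.degrees(psi),np.linalg.norm(d))
def pl(u,v,c,n):
    o,q=ray(W,u,v);return o+q*((c-o)@n)/(q@n)
bo=[(280.69,144.95),(241.51,165.7),(318.03,168.72),(241.41,207.92),(315.06,210.83)]
M,a=tilted(psi)
C0=np.array([.597,.18,.134])
for h in [-.02,-.015,-.01,-.005,0,.005,.01]:
    c=C0+a*h;P=[(pl(u,v,c,a)-c)@M for u,v in bo]; P=np.array(P)[:,1:]
    s=least_squares(lambda x:np.hypot(*(P-x[:2]).T)-x[2],[0,0,.045])
    ctr=c+M[:,1:]@s.x[:2]
    L=(pl(243.04,121.57,ctr,a)-ctr)@M; F=(pl(277.75,111.75,ctr-a*.017,a)-ctr)@M; K=(pl(277.96,204.37,ctr+a*.056,a)-ctr)@M
    print(h,ctr.round(4),"bolt r",s.x[2].round(4),abs(s.fun).max().round(4),"lug",np.hypot(L[1],L[2]).round(4),"th",np.arctan2(L[1],-L[2]).round(4),"fixed",F[1:].round(4),"cap",K[1:].round(4),"capz",(ctr+a*.056)[2].round(4))
E
python3 m.py
```

```text
psi 14.894792041695489 0.14764070507015825
-0.02 [0.6107 0.1838 0.1186] bolt r 0.0429 0.0001 lug 0.0728 th -0.4513 fixed [ 0.0008 -0.0728] cap [-0.0002 -0.0002] capz 0.1693
-0.015 [0.6075 0.1831 0.1226] bolt r 0.0423 0.0001 lug 0.0717 th -0.4513 fixed [ 0.0008 -0.0718] cap [-0.0001 -0.0004] capz 0.1733
-0.01 [0.6044 0.1823 0.1266] bolt r 0.0417 0.0001 lug 0.0706 th -0.4513 fixed [ 0.0007 -0.0707] cap [-0.0001 -0.0006] capz 0.1773
-0.005 [0.6013 0.1816 0.1306] bolt r 0.041 0.0001 lug 0.0696 th -0.4513 fixed [ 0.0007 -0.0696] cap [-0.0001 -0.0009] capz 0.1814
0 [0.5981 0.1809 0.1346] bolt r 0.0404 0.0001 lug 0.0685 th -0.4513 fixed [ 0.0007 -0.0685] cap [-0.0001 -0.0011] capz 0.1854
0.005 [0.595  0.1801 0.1386] bolt r 0.0398 0.0001 lug 0.0674 th -0.4513 fixed [ 0.0007 -0.0675] cap [-0.     -0.0013] capz 0.1894
0.01 [0.5919 0.1794 0.1427] bolt r 0.0392 0.0001 lug 0.0664 th -0.4513 fixed [ 0.0007 -0.0664] cap [-0.     -0.0016] capz 0.1934
```

```bash
cat >> h.py <<'E'
PSI=np.radians(14.3);CTR=np.array([.5969,.1806,.1362]);TH=.461
E
python3 - <<'E'
from h import *
M,a=tilted(PSI,TH)
delta(CTR+a*.10,M);delta(CTR+a*.009,M)
E
```

```text
shift [0.0758, -0.001, 0.0001] turn [-5.512, -0.016, 0.132] rows>= 2.6
shift [0.1668, 0.0001, 0.0] turn [-5.512, -0.016, 0.132] rows>= 2.7
```

Call:
carry_out(targets=[0.085,0.01,-0.001,0,-1.9,0,0,0.085,0.03,-0.001,0,-3.8,0,0.1,0.085,0.06,-0.001,0,-5.5,0,0.13,0.085,0.09,-0.001,0,-5.5,0,0.13,0.085,0.12,0,0,-5.5,0,0.13,0.085,0.145,0,0,-5.5,0,0.13,0.085,0.166,0,0,-5.5,0,0.13,0.085,0.166,0,0,-5.5,0,0.13])

```text
clock: 3.2
tcp_pos: [0.5922, 0.1807, 0.1446]
orientation: [-0.549, 1.065, 0.482]
contact_force: [-0.0, 0.7, 0.1]
grip_width: 0.085
```

Call:
carry_out(targets=[0.03,0,0,0,0,0,0,0.03,0,0,0,0,0,0,0.03,0,0,0,0,0,0,0.03,0,0,0,0,0,0,0.03,0,0,0,0,0,0,0.03,0,0,0,0,0,0], squeeze=40)

```text
clock: 3.95
tcp_pos: [0.5925, 0.1811, 0.1461]
orientation: [-0.548, 1.063, 0.482]
contact_force: [-3.8, -1.1, 6.6]
grip_width: 0.0457
```

Run:
```python
from h import *
from bench import r
M,a=tilted(PSI,0)
o=r.get_obs();d=np.array(o["tcp_pos"])-CTR;Rt=R.from_rotvec(o["orientation"]).as_matrix();M1=tilted(PSI,TH)[0]
print("offset in hub frame",(M1.T@d).round(4),o["grip_width"],"turn err",(R.from_matrix(M1).inv()*R.from_matrix(Rt)).as_rotvec().round(4),o["contact_force"])
delta(CTR+a*(a@d),M)
```

```text
offset in hub frame [-0.0107  0.0013  0.0011] 0.045696293446199895 turn err [0.0007 0.0003 0.0026] [-3.84828688 -1.07548502  6.59125631]
shift [-0.0, -0.0013, -0.0011] turn [5.275, -0.01, -0.029] rows>= 2.5
```

Call:
carry_out(targets=[0.03,0,0,0,1,0,0,0.03,0,0,0,2,0,0,0.03,0,0,0,3,0,0,0.03,0,0,0,4,0,0,0.03,0,0,0,5,0,0,0.03,0,0,0,5.28,0,0,0.03,0,0,0,5.28,0,0,0.03,0,0,0,5.28,0,0])

```text
clock: 4.95
tcp_pos: [0.5927, 0.1806, 0.1462]
orientation: [-0.14, 1.129, 0.223]
contact_force: [7.6, -1.5, -9.1]
grip_width: 0.0451
```

```bash
cat > look.py <<'E'
from h import *
from bench import r
import json,sys
n=sys.argv[1];o=r.get_obs();W=r.camera_info("wrist");f=r.grab_frame("wrist");cv2.imwrite(f"pics/{n}.png",f)
json.dump({k:np.array(v).tolist() for k,v in W.items()},open(n+".json","w"))
M,a=tilted(PSI,0)
Rt=R.from_rotvec(o["orientation"]);d=np.array(o["tcp_pos"])-CTR
print("tcp in cradle frame",(M.T@d).round(4),"turn",(R.from_matrix(M).inv()*Rt).as_rotvec().round(4),"F",np.round(o["contact_force"],1),"grip",o["grip_width"])
seat=CTR-M[:,2]*.068;print("pred seat",proj(W,seat))
E
python3 look.py w2;python3 - <<'E'
import cv2
f=cv2.imread("pics/w2.png");cv2.imwrite("pics/w2c.png",cv2.resize(f[0:250,150:420],None,fx=2.2,fy=2.2,interpolation=cv2.INTER_CUBIC))
E
```

```text
tcp in cradle frame [-0.0108  0.0011  0.0005] turn [0.0012 0.0008 0.0013] F [ 7.6 -1.5 -9.1] grip 0.045050607896193695
pred seat [276.66307197 121.4368973 ]
```

View pics/w2c.png

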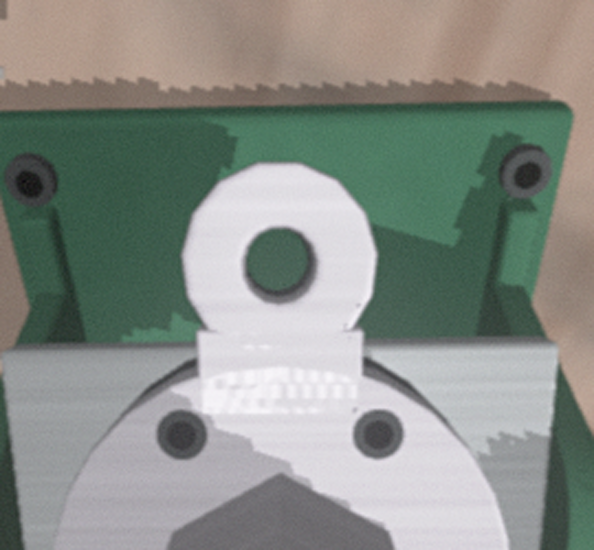

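The lug hole at full-image (277,120) now lies over the fixed hole. I'll measure the left/right symmetry of the see-through area.

Run:
```python
from h import *
f=cv2.imread("pics/w2.png");h=cv2.cvtColor(f,cv2.COLOR_BGR2HSV)
w=(h[...,2]<165).astype(np.uint8);g=cv2.inRange(h,(60,60,30),(95,255,200))//255
for n,m in(("hole",w),("green",g)):
    k=np.zeros_like(m);k[98:142,252:302]=m[98:142,252:302]
    N,l,s,c=cv2.connectedComponentsWithStats(k);j=l[119,277];print(n,s[j],c[j])
    if j:
        cc=cv2.findContours((l==j).astype(np.uint8),0,1)[0][0];print(cv2.fitEllipse(cc))
        for row in range(107,135,3):
            x=np.where(l[row]==j)[0]; print(row,x.min() if len(x) else 0,x.max() if len(x) else 0,end="; ")
for row in(112,116,120,124,128,132):print(row,[f"{a}" for a in h[row,255:300,2]])
```

```text
hole [261 103  33  35 937] [276.97438634 120.09071505]
((276.9732360839844, 120.09435272216797), (32.701358795166016, 34.60375213623047), 9.043600082397461)
107 266 288; 110 264 291; 113 262 292; 116 261 293; 119 261 293; 122 261 293; 125 261 293; 128 262 291; 131 264 290; 134 267 287; green [263 105  26  26 459] [275.55337691 116.66013072]
((275.547119140625, 117.18146514892578), (24.130828857421875, 25.669919967651367), 40.50151824951172)
107 268 284; 110 266 286; 113 264 287; 116 263 288; 119 265 288; 122 264 287; 125 265 285; 128 269 282; 131 0 0; 134 0 0; 112 ['226', '225', '227', '233', '234', '233', '208', '155', '112', '93', '96', '100', '96', '97', '95', '96', '100', '100', '98', '95', '102', '97', '98', '95', '99', '104', '101', '96', '97', '97', '98', '103', '97', '82', '77', '81', '114', '155', '199', '218', '221', '223', '225', '224', '223']
116 ['227', '229', '230', '232', '226', '195', '143', '108', '94', '98', '98', '102', '97', '101', '98', '97', '102', '102', '99', '99', '100', '98', '95', '97', '101', '96', '97', '101', '98', '99', '99', '100', '99', '96', '84', '7
[... 580 characters left out ...]
5', '92', '75', '76', '84', '100', '118', '153', '188', '211', '219', '224', '226', '226']
128 ['226', '224', '226', '230', '229', '228', '196', '154', '126', '99', '80', '80', '95', '95', '98', '104', '102', '101', '103', '99', '102', '99', '109', '100', '101', '102', '99', '100', '100', '94', '79', '73', '78', '87', '103', '114', '136', '171', '204', '215', '221', '223', '225', '222', '223']
132 ['226', '227', '227', '229', '226', '228', '229', '226', '207', '171', '135', '118', '111', '103', '91', '77', '68', '72', '71', '79', '68', '76', '74', '79', '74', '71', '76', '78', '82', '95', '108', '112', '121', '130', '153', '183', '212', '219', '222', '226', '226', '224', '223', '225', '226']
```

Offset is about 0.5 mm, inside the 2 mm play. I'll release, back off along the axis, and look again.

Call:
carry_out(targets=[0.085,0,0,0,-0.06,0,0,0.085,0,0,0,-0.06,0,0,0.085,0,0,0,-0.06,0,0,0.085,0,0,0,-0.06,0,0,0.085,-0.03,0,0,0,0,0,0.085,-0.06,0,0,0,0,0,0.085,-0.1,0,0,0,0,0,0.085,-0.13,0,0,0,0,0,0.085,-0.13,0,0,0,0,0])

```text
clock: 6.12
tcp_pos: [0.5393, 0.1695, 0.2654]
orientation: [-0.138, 1.127, 0.229]
contact_force: [0.1, 0.6, -0.6]
grip_width: 0.0846
```

```bash
python3 look.py w3
python3 - <<'E'
from h import *
import json
W={k:(np.array(v) if isinstance(v,list) else v) for k,v in json.load(open("w3.json")).items()}
f=cv2.imread("pics/w3.png");h=cv2.cvtColor(f,cv2.COLOR_BGR2HSV)
M,a=tilted(PSI);p=proj(W,CTR-M[:,2]*.068).round().astype(int);print(p)
w=(h[...,2]<150).astype(np.uint8)
k=np.zeros_like(w);k[p[1]-14:p[1]+14,p[0]-14:p[0]+14]=w[p[1]-14:p[1]+14,p[0]-14:p[0]+14]
N,l,s,c=cv2.connectedComponentsWithStats(k);j=l[p[1],p[0]];u,v=c[j];print(s[j],u,v)
o,q=ray(W,u,v);P=o+q*((CTR-o)@a)/(q@a);print("lug hole in cradle frame",(M.T@(P-CTR)).round(4))
for row in range(int(v)-6,int(v)+8,3):print(row,h[row,int(u)-13:int(u)+15,2].tolist())
b=blobs(f,(22,120,80),(34,255,255),(220,120,340,280),300);print(b)
x,y=b[0][1];o,q=ray(W,x,y);P=o+q*((CTR+a*.056-o)@a)/(q@a);print("cap",(M.T@(P-CTR)).round(4))
E
```

```text
tcp in cradle frame [-0.1419  0.0035  0.0016] turn [-0.0011 -0.0014  0.0072] F [ 0.1  0.6 -0.6] grip 0.0846337624890969
pred seat [272.68786646 110.40926221]
[273 110]
[264 101  18  19 273] 272.72161172161174 109.76190476190476
lug hole in cradle frame [ 0.      0.     -0.0685]
103 [216, 215, 214, 218, 221, 225, 208, 165, 116, 85, 86, 87, 85, 92, 87, 86, 88, 82, 78, 93, 139, 181, 203, 217, 213, 216, 215, 216]
106 [217, 217, 218, 225, 222, 183, 126, 87, 85, 91, 88, 85, 83, 85, 86, 90, 86, 86, 85, 85, 78, 85, 142, 191, 211, 219, 212, 217]
109 [219, 216, 222, 223, 194, 131, 91, 83, 89, 90, 91, 87, 88, 88, 88, 87, 86, 90, 89, 89, 83, 74, 96, 159, 198, 216, 218, 219]
112 [217, 218, 219, 221, 197, 147, 97, 86, 84, 91, 89, 92, 89, 87, 89, 85, 88, 88, 94, 88, 77, 79, 123, 170, 208, 210, 217, 216]
115 [217, 217, 217, 220, 218, 200, 154, 106, 88, 88, 92, 90, 93, 91, 87, 90, 90, 85, 76, 74, 93, 146, 186, 207, 213, 217, 214, 216]
[([243, 185, 59, 58, 2671], [272.15, 213.91])]
cap [-0.056  -0.0004 -0.0016]
```

The lug hole measures (y 0.0, 68.5 mm from the axis), so it is aligned, and it matches the predicted pixel within 1 px. Next is the pin. First I'll check the height of the grey case beside the rack.

Run:
```python
from h import *
from bench import r
T=r.camera_info("top");S=r.camera_info("scene")
for a,b in [((447,232),(407,317)),((440,288),(357,375))]:print("case",tri([ray(T,*a),ray(S,*b)]))
for a,b in [((381,208),(357,265)),((408.5,207),(383,285))]:print("white/orange head",tri([ray(T,*a),ray(S,*b)]))
print(r.get_obs()["joints"])
M=tilted(np.radians(-7.6),0,0)[0]
P=np.array([.436,-.324,0])
delta([.436,.0,.36],M); delta(P+[0,0,.25],M)
```

```text
case (array([ 0.47184647, -0.39503934,  0.12901729]), [np.float64(0.004456548406370595), np.float64(0.004456548406370552)])
case (array([ 0.31836215, -0.38629521,  0.07513339]), [np.float64(0.0029160943819318), np.float64(0.0029160943819315785)])
white/orange head (array([ 0.53619122, -0.22049468,  0.11043398]), [np.float64(5.1999915273311075e-05), np.float64(5.1999915273348135e-05)])
white/orange head (array([ 0.53906139, -0.2983658 ,  0.09659422]), [np.float64(0.0001558154225223737), np.float64(0.00015581542252249986)])
[-1.5532412   0.04207354  1.15827079  2.15950084  0.04084741  0.53307068
  1.38790137]
shift [-0.1472, -0.1374, -0.0881] turn [4.331, 4.928, -1.018] rows>= 3.5
shift [-0.0832, -0.4516, -0.2073] turn [4.331, 4.928, -1.018] rows>= 8.1
```

Call:
carry_out(targets=[0.085,-0.05,-0.02,-0.02,0.7,0.8,-0.2,0.085,-0.1,-0.06,-0.05,1.6,1.8,-0.4,0.085,-0.13,-0.11,-0.07,2.6,3,-0.6,0.085,-0.14,-0.16,-0.1,3.5,4,-0.8,0.07,-0.13,-0.21,-0.11,4.33,4.93,-1.02,0.06,-0.12,-0.26,-0.13,4.33,4.93,-1.02,0.05,-0.11,-0.31,-0.15,4.33,4.93,-1.02,0.05,-0.1,-0.36,-0.17,4.33,4.93,-1.02,0.05,-0.09,-0.41,-0.19,4.33,4.93,-1.02,0.05,-0.083,-0.452,-0.207,4.33,4.93,-1.02,0.05,-0.083,-0.452,-0.207,4.33,4.93,-1.02,0.05,-0.083,-0.452,-0.207,4.33,4.93,-1.02])

```text
clock: 7.68
tcp_pos: [0.3865, -0.2871, 0.2846]
orientation: [0.085, 1.529, -0.124]
contact_force: [0.3, -0.0, -0.9]
grip_width: 0.05
```

```bash
python3 look.py w4
python3 - <<'E'
from h import *
import json
W={k:(np.array(v) if isinstance(v,list) else v) for k,v in json.load(open("w4.json")).items()}
f=cv2.imread("pics/w4.png")
print(proj(W,np.array([.436,-.324,.12])))
cv2.imwrite("pics/w4c.png",f)
for s,c in blobs(f,(22,100,80),(34,255,255),(150,80,400,330),150): print(s,c,onz(W,*c,.122).round(4),onz(W,*c,.11).round(4))
E
```

```text
tcp in cradle frame [-0.2695 -0.4012 -0.2268] turn [ 0.3701  0.3952 -0.113 ] F [ 0.3 -0.  -0.9] grip 0.04998193409984549
pred seat [759.0807216 269.5816942]
[250.35689689 238.59218214]
[239, 216, 28, 36, 766] [252.99, 233.79] [ 0.4306 -0.3204  0.122 ] [ 0.4356 -0.3223  0.11  ]
```

View pics/w4.png

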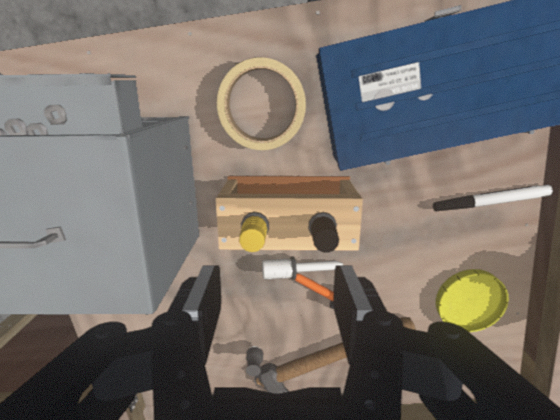

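The yellow pin is at (253,234) and black at (325,232). The arm stopped short of its target. The white and orange pins now appear to be lying down, so I'll check numerically whether they have moved since the start.

Run:
```python
from h import *
from bench import r
import json
o=r.get_obs();print(o["joints"].round(3),o["qvel"].round(3))
T=r.camera_info("top");t0=cv2.imread("pics/top0.png");t1=r.grab_frame("top");cv2.imwrite("pics/top1.png",t1)
s0=cv2.imread("pics/scene0.png");s1=r.grab_frame("scene");cv2.imwrite("pics/scene1.png",s1)
for n,a,b,bx in (("top",t0,t1,(365,190,445,225)),("scene",s0,s1,(345,255,400,330))):
    for im in(a,b):print(n,"orange",blobs(im,(5,150,120),(16,255,255),bx,8),"white",blobs(im,(0,0,200),(180,40,255),bx,8))
Z=lambda im,x,y:cv2.resize(im[y:y+75,x:x+100],None,fx=4,fy=4,interpolation=cv2.INTER_CUBIC)
cv2.imwrite("pics/cmp.png",np.vstack([np.hstack([Z(t0,360,185),Z(t1,360,185)]),np.hstack([Z(s0,310,250),Z(s1,310,250)])]))
M=tilted(np.radians(-7.6),0,0)[0];delta([.436,-.322,.25],M)
```

```text
[-1.134 -0.335  1.452  2.02   0.383  1.145  1.601] [-0.03  -0.005  0.001 -0.003  0.006  0.003 -0.004]
top orange [([403, 203, 12, 9, 86], [408.7, 206.99])] white [([378, 204, 8, 8, 58], [381.48, 207.6])]
top orange [([369, 190, 15, 8, 74], [377.07, 192.51]), ([384, 195, 17, 14, 75], [391.75, 201.77])] white [([378, 209, 22, 6, 60], [388.78, 211.53]), ([402, 210, 13, 8, 77], [408.03, 213.68])]
scene orange [([377, 280, 11, 16, 137], [382.2, 287.45]), ([377, 298, 5, 12, 36], [378.78, 303.44])] white [([351, 263, 11, 9, 76], [356.34, 266.67])]
scene orange [([361, 271, 10, 12, 76], [365.78, 276.58]), ([368, 284, 10, 18, 77], [372.23, 292.65])] white [([354, 292, 18, 14, 108], [362.55, 298.17]), ([372, 304, 16, 15, 158], [379.92, 310.52])]
shift [0.0374, -0.0284, 0.0514] turn [0.021, 0.465, 0.259] rows>= 1.1
```

View pics/cmp.png

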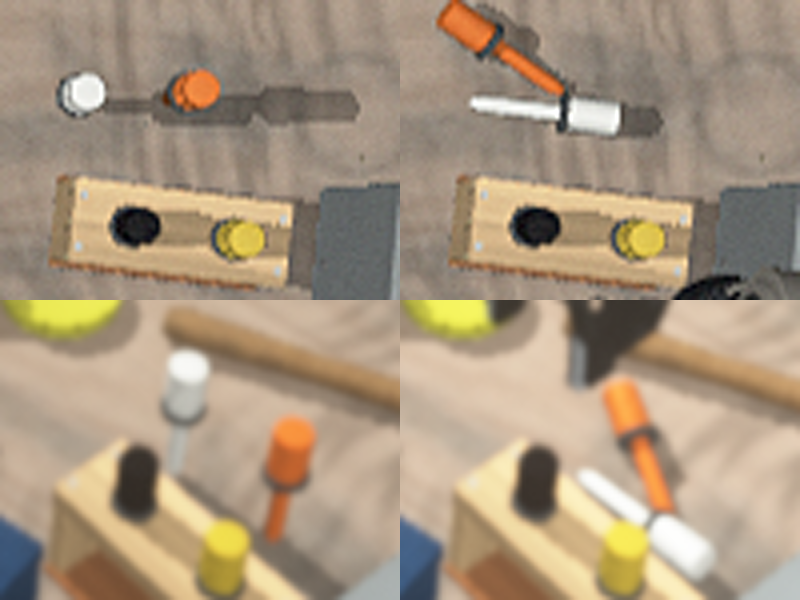

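The white and orange decoys, which stood free on their noses, have toppled by themselves. My hand stayed above z 0.28 with no contact force, so I'll leave them. The yellow and black pins are undisturbed. J2 and J3 are near their limits, so I'll continue in small steps and watch them.

Call:
carry_out(targets=[0.05,-0.02,-0.01,0.03,0,0,0,0.05,-0.02,-0.02,0.05,0,0.2,0.1,0.05,-0.02,-0.03,0.06,0,0.46,0.26,0.05,-0.02,-0.03,0.06,0,0.46,0.26])

```text
clock: 8.32
tcp_pos: [0.4041, -0.2957, 0.3277]
orientation: [0.086, 1.535, -0.119]
contact_force: [1.2, 0.3, -0.1]
grip_width: 0.05
```

Run:
```python
from h import *
from bench import r
o=r.get_obs();print(o["joints"].round(3),o["tcp_pos"])
M=tilted(np.radians(-7.6),0,0)[0];delta([.436,-.322,.25],M)
```

```text
[-1.161 -0.336  1.455  1.915  0.367  1.248  1.619] [ 0.40412983 -0.29572919  0.32773907]
shift [0.0793, -0.0204, 0.0323] turn [0.016, 0.397, 0.213] rows>= 1.4
```

The arm is wedged at its J2/J3 limits. I'll fit a simple S-R-S model from the readings so far, simulate a local least-squares IK, and plan a detour through an extended pose so that J1 takes up the turn.

```bash
cat > kin.py <<'E'
from h import *
from scipy.optimize import least_squares
LO=np.array([-2.96,-.34,-1.41,.24,-1.37,.17,-2.96]);HI=np.array([2.96,2.1,1.46,2.44,4.51,1.92,2.96]);VM=.7*np.array([2.39,2.39,3.14,3.14,3.14,3.14,3.14])/8
Q=np.array([[-1.431,.478,.022,1.556,-.011,1.109,-.083],[-1.5532412,.04207354,1.15827079,2.15950084,.04084741,.53307068,1.38790137],[-1.134,-.335,1.452,2.02,.383,1.145,1.601],[-1.161,-.336,1.455,1.915,.367,1.248,1.619]])
P=np.array([[.165,.654,.230],[.5393,.1695,.2654],[.3865,-.2871,.2846],[.40413,-.29573,.32774]])
OR=np.array([[.193,1.562,-.196],[-.138,1.127,.229],[.085,1.529,-.124],[.086,1.535,-.119]])
def fk(q,x,sg):
    d1,a,b,c,off=x[:5];Ro=R.from_euler("z",off);p=np.array([0,0,d1])
    ax="zyzyzyz";L=[None,None,a,None,b,None,c]
    e=x[5:9] if len(x)>5 else np.zeros(4) # in-plane offsets at shoulder, elbow, wrist
    for i in range(7):
        Ro=Ro*R.from_euler(ax[i],sg[i]*q[i])
        if i==0:p=p+Ro.apply([e[0],0,0])
        if i==2:p=p+Ro.apply([e[1],0,a])
        if i==4:p=p+Ro.apply([e[2],0,b])
        if i==6:p=p+Ro.apply([0,0,c])
    return p,Ro
E
cat > fit.py <<'E'
from kin import *
import itertools
best=[]
for s in itertools.product([1,-1],repeat=4):
    sg=[s[0],1,s[1],1,s[2],1,s[3]]
    off=np.radians(75.8)-sg[0]*(-1.431)
    def f(x):
        e=[]
        for q,p,o in zip(Q,P,OR):
            pp,rr=fk(q,x,sg);e+=list(pp-p)+list(.3*(rr.apply([0,0,1])-R.from_rotvec(o).apply([1,0,0])))
        return e
    r_=least_squares(f,[.35,.42,.4,.3,off]);best.append((r_.cost,sg,r_.x.round(4)))
best.sort(key=lambda b:b[0])
for b in best[:3]:print(b)
E
python3 fit.py
```

```text
(np.float64(0.000479115379596853), [-1, 1, -1, 1, -1, 1, -1], array([ 0.3476,  0.5079,  0.5051,  0.3471, -0.0873]))
(np.float64(0.00047911537959686274), [-1, 1, -1, 1, -1, 1, 1], array([ 0.3476,  0.5079,  0.5051,  0.3471, -0.0873]))
(np.float64(0.019534202753450292), [1, 1, -1, 1, -1, 1, 1], array([0.0476, 1.0417, 0.311 , 0.6391, 2.8469]))
```

```bash
cat > fit2.py <<'E'
from kin import *
sg=[-1,1,-1,1,-1,1,-1]
def f(x):
    e=[]
    for q,p,o in zip(Q,P,OR):
        pp,rr=fk(q,x[:9],sg);e+=list(pp-p)+list(.3*((rr*R.from_euler("z",x[9])).as_matrix()[:,[2,0]]-R.from_rotvec(o).as_matrix()[:,[0,1]]).ravel())
    return e
rs=[least_squares(f,[.35,.5,.5,.35,-.087,0,0,0,0,t]) for t in(0,1.57,3.1,-1.57)]
r_=min(rs,key=lambda r:r.cost);print(r_.cost,r_.x.round(4).tolist(),np.abs(r_.fun).max())
np.save("kin.npy",r_.x)
E
python3 fit2.py
```

```text
0.0003989993836052044 [0.4513, 0.5199, 0.5281, 0.3854, -0.075, -0.0032, 0.0055, 0.0749, -0.0001, 3.069] 0.01161843880035976
```

```bash
cat > sim.py <<'E'
from kin import *
X=np.load("kin.npy");SG=[-1,1,-1,1,-1,1,-1];E7=R.from_euler("z",X[9])
def pose(q):
    p,r=fk(q,X[:9],SG);m=(r*E7).as_matrix();return p,np.stack([m[:,2],m[:,0],m[:,1]],1)
def err(q,p,M):
    a,m=pose(q);return np.r_[p-a,.3*R.from_matrix(M@m.T).as_rotvec()]
def ik(q,p,M,n=20):
    q=q.copy()
    for _ in range(n):
        e=err(q,p,M)
        J=np.stack([(err(q,p,M)-err(q+1e-5*np.eye(7)[i],p,M))/1e-5 for i in range(7)],1)
        free=np.ones(7,bool)
        for _ in range(3):
            Jf=J*free;dq=Jf.T@np.linalg.solve(Jf@Jf.T+1e-4*np.eye(6),e)
            bad=((q+dq>HI)|(q+dq<LO))&free
            if not bad.any():break
            free&=~bad
        q=np.clip(q+np.clip(dq,-.1,.1),LO,HI)
    return q,np.linalg.norm(err(q,p,M))
def run(q,way,verbose=1):
    p,M=pose(q)
    for wp,wM in way:
        p0,M0=pose(q);w=R.from_matrix(wM@M0.T).as_rotvec();n=int(max(np.linalg.norm(wp-p0)/.04,np.linalg.norm(w)/.12,1))+1
        for k in range(1,n+1):q,e=ik(q,p0+(wp-p0)*k/n,R.from_rotvec(w*k/n).as_matrix()@M0,8)
        if verbose:print(np.round(wp,2),"q",q.round(2),"err",e.round(4))
    return q
D=lambda deg,t=0:tilted(np.radians(deg),0,t)[0]
E
python3 - <<'E'
from sim import *
A=np.array
print("replay")
q=run(Q[0],[(A([.12,.46,.38]),D(-14)),(A([.36,.2,.4]),D(13,10)),(A([.524,.164,.294]),D(13,25)),(A([.592,.181,.145]),tilted(.25,.461)[0]),(A([.5393,.1695,.2654]),tilted(PSI)[0]),(A([.46,-.05,.38]),D(3,8)),(A([.40,-.29,.30]),D(-7.6))])
print("plan from now")
q=run(Q[3],[(A([.5,-.1,.45]),D(0)),(A([.75,.1,.45]),D(0)),(A([.85,.1,.45]),D(0)),(A([.8,-.2,.45]),D(-20)),(A([.72,-.4,.45]),D(-30)),(A([.5,-.35,.4]),D(-15)),(A([.436,-.322,.25]),D(-7.6)),(A([.436,-.322,.09]),D(-7.6))])
E
```

```text
replay
[0.12 0.46 0.38] q [-1.42 -0.04  0.03  1.86  0.    1.32 -0.06] err 0.0
[0.36 0.2  0.4 ] q [-1.03 -0.33  0.29  2.07  0.18  1.24  1.  ] err 0.0
[0.52 0.16 0.29] q [-0.98 -0.08  0.51  2.16  0.19  0.63  1.21] err 0.0
[0.59 0.18 0.14] q [-0.59  0.33  0.26  2.11 -0.25  0.28  2.15] err 0.0
[0.54 0.17 0.27] q [-1.07  0.01  0.65  2.16  0.07  0.55  1.35] err 0.0
[ 0.46 -0.05  0.38] q [-0.91 -0.27  0.79  1.99  0.2   1.2   1.44] err 0.0
[ 0.4  -0.29  0.3 ] q [-0.64  0.23  1.34  1.92 -0.24  1.18  2.23] err 0.0
plan from now
[ 0.5  -0.1   0.45] q [-1.37 -0.15  1.35  1.71  0.15  1.47  1.54] err 0.0
[0.75 0.1  0.45] q [-0.84  0.65  1.13  1.15 -0.58  1.66  1.71] err 0.0
[0.85 0.1  0.45] q [-0.62  0.82  1.07  0.83 -0.71  1.77  1.67] err 0.0
[ 0.8  -0.2   0.45] q [-0.34  0.79  1.14  0.95 -0.71  1.75  1.73] err 0.0
[ 0.72 -0.4   0.45] q [-0.09  0.79  1.17  0.95 -0.73  1.75  1.83] err 0.0
[ 0.5  -0.35  0.4 ] q [-0.44  0.44  1.31  1.58 -0.43  1.45  2.2 ] err 0.0
[ 0.44 -0.32  0.25] q [-0.42  0.45  1.23  1.87 -0.46  1.15  2.42] err 0.0
[ 0.44 -0.32  0.09] q [-0.19  0.67  1.    1.96 -0.72  0.92  2.62] err 0.0
```

Run:
```python
from sim import *
delta([.5,-.1,.45],D(0));delta([.80,.1,.45],D(0))
```

```text
shift [-0.1236, 0.2043, 0.0737] turn [-1.504, 0.382, 0.239] rows>= 4.0
shift [-0.1186, 0.4419, 0.3448] turn [-1.504, 0.382, 0.239] rows>= 9.2
```

Call:
carry_out(targets=[0.05,-0.03,0.05,0.02,-0.4,0.1,0.1,0.05,-0.06,0.1,0.04,-0.8,0.2,0.1,0.05,-0.09,0.15,0.06,-1.2,0.3,0.2,0.05,-0.124,0.2,0.075,-1.5,0.38,0.24,0.05,-0.124,0.24,0.12,-1.5,0.38,0.24,0.05,-0.124,0.28,0.165,-1.5,0.38,0.24,0.05,-0.12,0.32,0.21,-1.5,0.38,0.24,0.05,-0.12,0.36,0.255,-1.5,0.38,0.24,0.05,-0.12,0.4,0.3,-1.5,0.38,0.24,0.05,-0.12,0.44,0.345,-1.5,0.38,0.24,0.05,-0.12,0.44,0.345,-1.5,0.38,0.24,0.05,-0.12,0.44,0.345,-1.5,0.38,0.24])

```text
clock: 9.82
tcp_pos: [0.542, 0.0506, 0.4759]
orientation: [0.004, 1.518, 0.004]
contact_force: [-0.3, 0.5, 0.1]
grip_width: 0.05
```

Run:
```python
from sim import *
from bench import r
o=r.get_obs();print(o["joints"].round(2),o["tcp_pos"].round(3))
A=np.array
q=run(o["joints"],[(A([.8,-.2,.45]),D(-20)),(A([.68,-.4,.4]),D(-30)),(A([.5,-.35,.35]),D(-20)),(A([.436,-.322,.25]),D(-7.6)),(A([.436,-.322,.09]),D(-7.6))])
for p,d in(([.8,-.2,.45],-20),([.68,-.4,.4],-30)):delta(p,D(d))
```

```text
[-1.96 -0.34  1.45  1.58  0.36  1.55  1.07] [0.542 0.051 0.476]
[ 0.8  -0.2   0.45] q [-1.66 -0.34  1.45  1.68  0.57  1.14  0.93] err 0.1853
[ 0.68 -0.4   0.4 ] q [-1.33 -0.34  1.45  1.76  0.54  1.08  1.05] err 0.1721
[ 0.5  -0.35  0.35] q [-1.2  -0.34  1.45  1.85  0.42  1.19  1.36] err 0.071
[ 0.44 -0.32  0.25] q [-1.15 -0.34  1.45  2.06  0.45  1.02  1.55] err 0.066
[ 0.44 -0.32  0.09] q [-1.2  -0.34  1.45  2.33  0.72  0.71  1.21] err 0.1515
shift [0.0383, -0.2506, 0.2564] turn [3.996, 0.592, -0.162] rows>= 5.8
shift [0.0809, -0.4509, 0.134] turn [5.995, 0.58, -0.214] rows>= 7.6
```

```bash
cat > search.py <<'E'
from sim import *
from bench import r
import sys
q0=r.get_obs()["joints"];rng=np.random.default_rng(0);out=[]
p0,M0=pose(q0)
for k in range(120):
    wp=np.array([rng.uniform(.4,.75),rng.uniform(-.35,.22),rng.uniform(.33,.5)]);yaw=rng.uniform(-60,60);t=rng.uniform(-40,40)
    q=q0;w=R.from_matrix(D(yaw,t)@M0.T).as_rotvec();bad=0
    for i in range(1,9):
        q,e=ik(q,p0+(wp-p0)*i/8,R.from_rotvec(w*i/8).as_matrix()@M0,4);bad=max(bad,e)
    out.append((bad,q,wp,yaw,t))
g=sorted([o for o in out if o[0]<.03],key=lambda o:o[1][2]-o[1][1])
for o in g[:8]:print(round(o[0],3),o[1].round(2),o[2].round(2),round(o[3]),round(o[4]))
E
time python3 search.py
```

```text
0.007 [-0.33 -0.34  0.16  1.96  0.18  1.05  1.21] [ 0.53 -0.03  0.5 ] -9 27
0.0 [-0.98 -0.31  0.28  2.21  0.8   1.28 -0.25] [ 0.47 -0.05  0.42] -49 39
0.0 [-0.5  -0.33  0.31  2.08  0.41  1.11  0.61] [ 0.47 -0.1   0.42] -37 22
0.0 [-1.21 -0.34  0.34  2.    0.47  1.19  0.55] [0.46 0.2  0.47] -2 25
0.0 [-1.2  -0.3   0.38  2.19  0.66  1.22 -0.14] [0.44 0.06 0.38] -37 29
0.0 [-1.68  0.08  0.81  1.9   0.51  1.18 -0.16] [0.52 0.22 0.38] -38 30
0.0 [-1.17 -0.33  0.62  1.94  0.49  1.05  0.83] [0.58 0.08 0.49] -3 29
0.0 [-1.82  0.38  1.33  1.77  0.13  1.07  0.27] [0.6  0.18 0.4 ] -40 30
real	0m44.943s
user	0m42.367s
sys	0m0.234s
```

Run:
```python
from sim import *
from bench import r
A=np.array;q0=r.get_obs()["joints"]
for w in [(A([.53,-.03,.5]),D(-9,27)),(A([.47,-.1,.42]),D(-37,22)),(A([.5,-.03,.45]),D(-20,30))]:
    print("--");q=run(q0,[w,(A([.5,-.3,.45]),D(-30,20)),(A([.5,-.37,.35]),D(-30)),(A([.436,-.322,.25]),D(-20)),(A([.436,-.322,.09]),D(-20)),(A([.436,-.322,.3]),D(-20)),(A([.5,0,.4]),D(0,15)),(A([.48,.16,.3]),tilted(PSI)[0])])
delta([.47,-.1,.42],D(-37,22));delta([.5,-.03,.45],D(-20,30))
```

```text
--
[ 0.53 -0.03  0.5 ] q [-0.27 -0.33 -0.01  1.95  0.01  1.08  1.39] err 0.1524
[ 0.5  -0.3   0.45] q [ 0.02 -0.13  0.4   1.85  0.07  1.07  1.45] err 0.0
[ 0.5  -0.37  0.35] q [ 0.14  0.29  0.52  1.59 -0.15  1.3   1.73] err 0.0
[ 0.44 -0.32  0.25] q [ 0.14  0.25  0.49  1.86 -0.13  1.07  1.9 ] err 0.0
[ 0.44 -0.32  0.09] q [ 0.23  0.5   0.42  1.93 -0.29  0.77  2.04] err 0.0
[ 0.44 -0.32  0.3 ] q [ 0.11  0.18  0.51  1.82 -0.1   1.17  1.87] err 0.0
[0.5 0.  0.4] q [-0.24 -0.2   0.13  1.99  0.04  1.09  1.46] err 0.0
[0.48 0.16 0.3 ] q [-0.37 -0.17 -0.07  2.23  0.06  0.65  1.34] err 0.0
--
[ 0.47 -0.1   0.42] q [-0.61 -0.34  0.38  2.07  0.44  1.14  0.56] err 0.0
[ 0.5  -0.3   0.45] q [-0.65 -0.24  0.93  1.85  0.27  1.1   1.26] err 0.0
[ 0.5  -0.37  0.35] q [-0.3   0.45  1.15  1.61 -0.42  1.36  1.95] err 0.0
[ 0.44 -0.32  0.25] q [-0.35  0.39  1.11  1.87 -0.39  1.12  2.13] err 0.0
[ 0.44 -0.32  0.09] q [-0.13  0.63  0.91  1.95 -0.65  0.88  2.35] err 0.0
[ 0.44 -0.32  0.3 ] q [-0.42  0.32  1.17  1.82 -0.31  1.2   2.07] err 0.0
[0.5 0.  0.4] q [-0.92 -0.27  0.68  1.99  0.24  1.11  1.25] err 0.0
[0.48 0.16 0.3 ] q [-1.02 -0.2   0.48  2.24  0.29  0.67  1.1 ] err 0.0
--
[ 0.5  -0.03  0.45] q [-0.26 -0.33 -0.08  2.07  0.16  0.97  1.01] err 0.1193
[ 0.5  -0.3   0.45] q [-0.   -0.13  0.42  1.85  0.07  1.07  1.45] err 0.0
[ 0.5  -0.37  0.35] q [ 0.12  0.29  0.54  1.59 -0.15  1.3   1.74] err 0.0
[ 0.44 -0.32  0.25] q [ 0.12  0.25  0.51  1.86 -0.14  1.07  1.91] err 0.0
[ 0.44 -0.32  0.09] q [ 0.21  0.5   0.45  1.93 -0.3   0.78  2.05] err 0.0
[ 0.44 -0.32  0.3 ] q [ 0.09  0.18  0.53  1.82 -0.1   1.17  1.88] err 0.0
[0.5 0.  0.4] q [-0.26 -0.2   0.16  1.99  0.04  1.09  1.45] err 0.0
[0.48 0.16 0.3 ] q [-0.39 -0.17 -0.05  2.23  0.07  0.65  1.33] err 0.0
shift [0.0513, -0.1508, -0.0748] turn [7.243, -3.677, -1.665] rows>= 3.9
shift [0.0233, -0.0807, -0.0433] turn [3.853, -5.346, -1.202] rows>= 3.1
```

Call:
carry_out(targets=[0.05,0.0,-0.02,-0.01,1,-1.3,-0.3,0.05,0.01,-0.04,-0.02,2,-2.6,-0.6,0.05,0.02,-0.06,-0.03,3,-4,-0.9,0.05,0.02,-0.08,-0.04,3.85,-5.35,-1.2,0.05,0.02,-0.08,-0.04,3.85,-5.35,-1.2,0.05,0.02,-0.08,-0.04,3.85,-5.35,-1.2,0.05,0.02,-0.08,-0.04,3.85,-5.35,-1.2,0.05,0.02,-0.08,-0.04,3.85,-5.35,-1.2])

```text
clock: 10.82
tcp_pos: [0.5041, -0.0284, 0.4539]
orientation: [0.183, 1.037, -0.314]
contact_force: [0.5, -0.5, -0.6]
grip_width: 0.0502
```

```bash
cat > st.py <<'E'
from sim import *
from bench import r
o=r.get_obs();print(o["joints"].round(2),o["tcp_pos"].round(3))
delta([.5,-.03,.45],D(-20,30))
A=np.array
run(o["joints"],[(A([.5,-.3,.45]),D(-30,20)),(A([.5,-.37,.35]),D(-30)),(A([.436,-.322,.25]),D(-20))])
for p,d in(([.5,-.3,.45],D(-30,20)),([.5,-.37,.35],D(-30)),([.436,-.322,.25],D(-20))):delta(p,d)
E
python3 st.py
```

```text
[-0.92 -0.33  0.49  1.99  0.57  1.11  0.63] [ 0.504 -0.028  0.454]
shift [0.0018, -0.0029, -0.0048] turn [0.013, -0.006, -0.021] rows>= 0.1
[ 0.5  -0.3   0.45] q [-0.71 -0.26  0.96  1.85  0.31  1.1   1.23] err 0.0
[ 0.5  -0.37  0.35] q [-0.29  0.44  1.14  1.61 -0.41  1.36  1.95] err 0.0
[ 0.44 -0.32  0.25] q [-0.34  0.39  1.1   1.87 -0.38  1.12  2.13] err 0.0
shift [0.0474, -0.2568, 0.0749] turn [1.83, 1.987, -0.866] rows>= 4.3
shift [0.1459, -0.3227, 0.0456] turn [1.973, 5.977, -0.54] rows>= 5.7
shift [0.1943, -0.2994, -0.0706] turn [0.018, 5.994, -0.017] rows>= 5.8
```

Run:
```python
from sim import *
from bench import r
o=r.get_obs();A=np.array
for yw,t,p in[(-40,32,[.44,-.2,.47]),(-40,32,[.42,-.28,.47]),(-45,38,[.42,-.25,.45])]:
    print('--');run(o["joints"],[(A(p),D(yw,t)),(A([.48,-.35,.35]),D(-30)),(A([.436,-.322,.25]),D(-20)),(A([.436,-.322,.09]),D(-20))])
    delta(p,D(yw,t))
```

```text
--
[ 0.44 -0.2   0.47] q [-0.17 -0.34 -0.    2.08  0.35  1.09  0.81] err 0.1324
[ 0.48 -0.35  0.35] q [ 0.07  0.24  0.58  1.66 -0.13  1.29  1.72] err 0.0
[ 0.44 -0.32  0.25] q [ 0.09  0.25  0.55  1.86 -0.15  1.07  1.92] err 0.0
[ 0.44 -0.32  0.09] q [ 0.19  0.51  0.47  1.93 -0.32  0.78  2.07] err 0.0
shift [-0.015, -0.1831, 0.0065] turn [3.442, -0.404, -2.08] rows>= 2.9
--
[ 0.42 -0.28  0.47] q [-0.15 -0.33  0.01  2.07  0.33  1.06  0.88] err 0.2075
[ 0.48 -0.35  0.35] q [ 0.08  0.24  0.56  1.66 -0.13  1.29  1.72] err 0.0
[ 0.44 -0.32  0.25] q [ 0.1   0.25  0.53  1.86 -0.14  1.07  1.91] err 0.0
[ 0.44 -0.32  0.09] q [ 0.2   0.5   0.46  1.93 -0.31  0.78  2.06] err 0.0
shift [-0.0109, -0.2651, 0.0138] turn [3.442, -0.404, -2.08] rows>= 4.3
--
[ 0.42 -0.25  0.45] q [-0.09 -0.33 -0.1   2.13  0.34  0.93  0.82] err 0.2276
[ 0.48 -0.35  0.35] q [ 0.13  0.23  0.5   1.66 -0.11  1.28  1.7 ] err 0.0
[ 0.44 -0.32  0.25] q [ 0.15  0.24  0.47  1.86 -0.13  1.07  1.9 ] err 0.0
[ 0.44 -0.32  0.09] q [ 0.24  0.5   0.41  1.93 -0.28  0.77  2.03] err 0.0
shift [0.0014, -0.237, -0.005] turn [4.161, -1.583, -2.819] rows>= 3.8
```

Take the retracted sweep (first option).

Call:
carry_out(targets=[0.05,0,-0.045,0,0.9,-0.1,-0.5,0.05,-0.01,-0.09,0,1.7,-0.2,-1,0.05,-0.01,-0.14,0,2.6,-0.3,-1.5,0.05,-0.015,-0.18,0.005,3.4,-0.4,-2.1,0.05,-0.015,-0.18,0.005,3.4,-0.4,-2.1,0.05,-0.015,-0.18,0.005,3.4,-0.4,-2.1,0.05,-0.015,-0.18,0.005,3.4,-0.4,-2.1])

```text
clock: 11.7
tcp_pos: [0.4408, -0.1949, 0.4691]
orientation: [0.347, 0.972, -0.633]
contact_force: [-0.4, 0.6, -0.3]
grip_width: 0.0502
```

```bash
python3 st.py
```

```text
[-0.24 -0.33  0.22  2.    0.49  1.07  0.71] [ 0.441 -0.195  0.469]
shift [-0.0158, 0.1648, -0.0604] turn [-3.349, 0.387, 2.055] rows>= 2.8
[ 0.5  -0.3   0.45] q [-0.33 -0.16  0.69  1.85  0.15  1.07  1.38] err 0.0
[ 0.5  -0.37  0.35] q [-0.13  0.35  0.87  1.6  -0.28  1.32  1.84] err 0.0
[ 0.44 -0.32  0.25] q [-0.15  0.3   0.84  1.86 -0.25  1.09  2.01] err 0.0
shift [0.076, -0.0431, 0.0854] turn [-1.72, 2.388, 0.881] rows>= 2.0
shift [0.1847, -0.0967, 0.0702] turn [-1.868, 6.379, 0.575] rows>= 3.5
shift [0.2272, -0.1002, -0.0506] turn [-3.815, 6.327, 1.133] rows>= 4.1
```

Call:
carry_out(targets=[0.05,0.04,-0.03,0.03,-0.8,1.2,0.3,0.05,0.09,-0.06,0.05,-1.4,2.6,0.5,0.05,0.14,-0.08,0.04,-2,4,0.7,0.05,0.18,-0.1,0.0,-2.9,5.2,0.9,0.05,0.22,-0.1,-0.04,-3.8,6.3,1.13,0.05,0.227,-0.1,-0.05,-3.8,6.33,1.13,0.05,0.227,-0.1,-0.05,-3.8,6.33,1.13])

```text
clock: 12.58
tcp_pos: [0.4361, -0.3205, 0.2486]
orientation: [0.274, 1.558, -0.273]
contact_force: [0.4, 0.2, -0.3]
grip_width: 0.0502
```

```bash
python3 look.py w5
cat > pin.py <<'E'
from h import *
import json
W={k:(np.array(v) if isinstance(v,list) else v) for k,v in json.load(open("w5.json")).items()}
f=cv2.imread("pics/w5.png")
from bench import r
o=r.get_obs();print(o["joints"].round(2),o["tcp_pos"])
for s,c in blobs(f,(22,100,80),(34,255,255),(200,80,350,300),150):
    print(s,c,onz(W,*c,.103).round(4))
    m=cv2.inRange(cv2.cvtColor(f,cv2.COLOR_BGR2HSV),(22,100,80),(34,255,255))
    for row in range(s[1],s[1]+s[3],5):
        x=np.where(m[row,s[0]-3:s[0]+s[2]+3])[0]+s[0]-3;print(row,x.min(),x.max(),end="; ")
print("\nproj model: top centre",proj(W,np.array([.436,-.3225,.122])),"bottom",proj(W,np.array([.436,-.3225,.085])),"px/mm top",W["fx"]/(W["xyz"][2]-.122)/1000)
E
python3 pin.py; python3 st.py|head -1
```

```text
tcp in cradle frame [-0.22   -0.4459 -0.2059] turn [ 0.5887  0.4279 -0.1295] F [ 0.4  0.2 -0.3] grip 0.050234214912165696
pred seat [911.98983614 108.51743372]
[-0.13  0.3   0.8   1.89 -0.25  1.05  1.99] [ 0.43714902 -0.32124894  0.25037066]
[261, 182, 30, 37, 927] [275.68, 199.99] [ 0.4382 -0.3234  0.103 ]
182 271 280; 187 265 287; 192 262 290; 197 262 290; 202 261 290; 207 261 290; 212 264 287; 217 269 282; 
proj model: top centre [275.72780672 203.42965558] bottom [275.85862212 192.17564616] px/mm top 1.30466864649453
[-0.13  0.3   0.8   1.89 -0.25  1.05  1.99] [ 0.437 -0.321  0.25 ]
```

Run:
```python
from sim import *
delta([.4362,-.3225,.088],D(-20))
```

```text
shift [0.1624, -0.0014, -0.0003] turn [0.008, -0.012, 0.004] rows>= 2.6
```

Call:
carry_out(targets=[0.05,0.05,-0.001,0,0,0,0,0.05,0.09,-0.0015,0,0,0,0,0.05,0.12,-0.0015,0,0,0,0,0.05,0.145,-0.0015,0,0,0,0,0.05,0.162,-0.0015,0,0,0,0,0.05,0.162,-0.0015,0,0,0,0])

```text
clock: 13.38
tcp_pos: [0.4372, -0.3224, 0.0886]
orientation: [0.273, 1.554, -0.273]
contact_force: [1.1, -0.6, 0.6]
grip_width: 0.0501
```

Call:
carry_out(targets=[0.01,0,0,0,0,0,0,0.01,0,0,0,0,0,0,0.01,0,0,0,0,0,0,0.01,0,0,0,0,0,0,0.01,0,0,0,0,0,0], squeeze=70)

```text
clock: 14.0
tcp_pos: [0.4383, -0.3228, 0.0902]
orientation: [0.272, 1.552, -0.272]
contact_force: [-0.0, 1.3, 5.2]
grip_width: 0.023
```

Run:
```python
from sim import *
from bench import r
o=r.get_obs();print(o["joints"].round(2),o["tcp_pos"],R.from_rotvec(o["orientation"]).as_matrix().round(3),o["contact_force"])
delta([.436,-.322,.26],D(-20))
```

```text
[ 0.02  0.52  0.65  2.02 -0.47  0.74  2.18] [ 0.43825361 -0.32281534  0.09015073] [[ 0.002  0.34   0.94 ]
 [-0.     0.94  -0.34 ]
 [-1.     0.     0.002]] [-0.0055736   1.30900471  5.20075389]
shift [-0.1699, 0.0, -0.0021] turn [0.022, 0.023, -0.002] rows>= 2.7
```

Call:
carry_out(targets=[0.01,-0.02,0,0,0,0,0,0.01,-0.05,0,0,0,0,0,0.01,-0.09,0,0,0,0,0,0.01,-0.13,0,0,0,0,0,0.01,-0.17,0,0,0,0,0,0.01,-0.22,0,0,0,0,0,0.01,-0.26,0,0,0,0,0,0.01,-0.26,0,0,0,0,0])

```text
clock: 15.0
tcp_pos: [0.4387, -0.3241, 0.3539]
orientation: [0.272, 1.544, -0.273]
contact_force: [0.6, 0.8, -1.8]
grip_width: 0.023
```

```bash
python3 look.py w6
python3 - <<'E'
from sim import *
from bench import r
o=r.get_obs();A=np.array;print(o["joints"].round(2),o["tcp_pos"])
M,a=tilted(PSI);seat=CTR-M[:,2]*.068
pre=seat+a*(.064+.0101+.04)  # tip 40 mm above lug
pre=seat+a*(.0101*-1+.0+.0)  # TCP when seated: TCP is 10.1 mm behind collar underside
pre=seat+a*.0101
print("seat",seat,"tcp seated",pre,"tcp pre",pre+a*.11)
q=run(o["joints"],[(A([.46,-.15,.42]),D(-15,12)),(A([.48,.05,.42]),D(5,25)),(pre+a*.16,M),(pre+a*.11,M),(pre,M)])
for p,m in[(A([.46,-.15,.42]),D(-15,12)),(A([.48,.05,.42]),D(5,25))]:delta(p,m)
delta(pre+a*.16,M)
E
```

```text
tcp in cradle frame [-0.3147 -0.45   -0.1599] turn [ 0.5868  0.4141 -0.1324] F [ 0.6  0.8 -1.8] grip 0.023029365802103508
pred seat [746.74488973 100.30409687]
[-0.2   0.2   0.85  1.75 -0.16  1.26  1.92] [ 0.43799925 -0.32308531  0.35164876]
seat [0.5371806  0.16537772 0.10746196] tcp seated [0.53304441 0.16432341 0.11661567] tcp pre [0.4879968  0.15284092 0.21630952]
[ 0.46 -0.15  0.42] q [-0.46 -0.26  0.57  1.95  0.17  1.2   1.38] err 0.0
[0.48 0.05 0.42] q [-0.19 -0.34  0.03  2.1   0.07  0.96  1.41] err 0.0426
[0.47 0.15 0.26] q [-0.3  -0.14 -0.11  2.3   0.04  0.55  1.38] err 0.0
[0.49 0.15 0.22] q [-0.3   0.   -0.13  2.29  0.11  0.41  1.31] err 0.0
[0.53 0.16 0.12] q [-0.41  0.31 -0.1   2.27  0.65  0.18  0.71] err 0.0008
shift [-0.0684, 0.1703, -0.0378] turn [-0.976, -2.336, 0.094] rows>= 3.0
shift [-0.0685, 0.3652, -0.0871] turn [-4.898, -4.857, 1.088] rows>= 6.1
shift [0.0897, 0.4526, -0.1329] turn [-6.726, -4.786, 1.499] rows>= 7.7
```

View pics/w6.png

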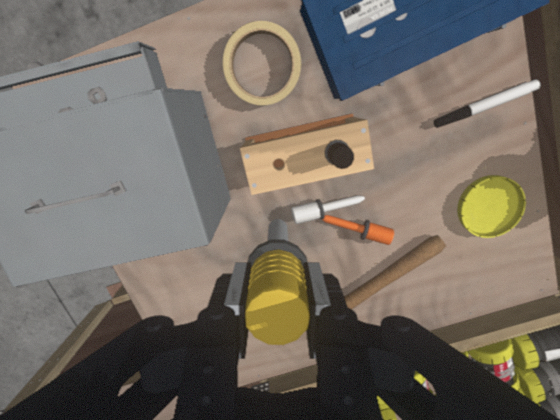

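The pin is held straight, with head at (278,300) and shaft tip at about (278,225); the black pin is still in the rack. J6 margin near the seat is tight in the model, so I'll check the elbow redundancy there and the pin tip against its expected pixel.

Run:
```python
from sim import *
from bench import r
import json
o=r.get_obs();A=np.array
Rt=R.from_rotvec(o["orientation"]);W=r.camera_info("wrist")
for x in(.0741,.0101):print("expected px for x=",x,proj(W,o["tcp_pos"]+Rt.apply([x,0,0])))
f=cv2.imread("pics/w6.png");h=cv2.cvtColor(f,cv2.COLOR_BGR2HSV)
for row in range(214,246,4):print(row,h[row,262:296:2,2].tolist())
M,a=tilted(PSI);seat=CTR-M[:,2]*.068;pre=seat+a*.0101
for th in(0,):
  for j3 in np.arange(-1.2,1.3,.3):
    best=None
    for j1 in(-.3,):
        q=A([-.3-j3*.6,.3,j3,2.2,.2,.4,1.]);
        def F(q):return np.r_[err(q,pre,M),.0*q,(q[2]-j3)]
        s=least_squares(F,np.clip(q,LO+.01,HI-.01),bounds=(LO,HI))
        print(j3.round(1),s.x.round(2),"err",np.linalg.norm(err(s.x,pre,M)).round(4))
```

```text
expected px for x= 0.0741 [278.45727153 223.98683486]
expected px for x= 0.0101 [279.06652895 268.26679048]
214 [156, 146, 135, 119, 100, 96, 97, 95, 98, 96, 106, 106, 107, 107, 104, 106, 188]
218 [159, 155, 147, 110, 101, 100, 98, 96, 99, 97, 102, 98, 106, 102, 109, 105, 134]
222 [156, 153, 146, 143, 114, 90, 87, 93, 99, 111, 114, 124, 128, 131, 139, 144, 131]
226 [154, 152, 145, 118, 87, 85, 91, 91, 100, 112, 118, 127, 131, 136, 137, 136, 139]
230 [147, 144, 136, 103, 87, 91, 90, 92, 101, 109, 117, 126, 131, 129, 131, 133, 135]
234 [143, 146, 145, 104, 92, 88, 91, 93, 103, 112, 119, 122, 127, 128, 129, 138, 139]
238 [135, 143, 144, 92, 84, 89, 91, 92, 104, 110, 117, 124, 129, 130, 132, 141, 138]
242 [132, 96, 65, 54, 66, 67, 67, 69, 67, 66, 62, 67, 67, 71, 90, 127, 139]
-1.2 [ 0.53  0.53 -1.2   2.38  1.48  0.57 -0.  ] err 0.0
-0.9 [ 0.26  0.39 -0.9   2.36  1.41  0.4  -0.01] err 0.0
-0.6 [-0.01  0.33 -0.6   2.35  1.32  0.29  0.03] err 0.0
-0.3 [-0.28  0.31 -0.3   2.32  1.13  0.2   0.2 ] err 0.0
0.0 [-0.46  0.31 -0.    2.24  0.34  0.17  1.04] err 0.001
0.3 [-0.56  0.31  0.3   2.27 -0.65  0.17  2.15] err 0.0002
0.6 [-0.78  0.34  0.6   2.34 -1.23  0.23  2.74] err 0.0
0.9 [-1.05  0.39  0.9   2.36 -1.37  0.34  2.84] err 0.0
1.2 [-1.32  0.52  1.2   2.35 -1.37  0.5   2.77] err 0.0052
```

Call:
carry_out(targets=[0.01,-0.02,0.05,-0.01,-0.3,-0.7,0,0.01,-0.04,0.1,-0.02,-0.6,-1.4,0,0.01,-0.068,0.17,-0.04,-1,-2.3,0.1,0.01,-0.068,0.22,-0.05,-2,-3,0.4,0.01,-0.068,0.27,-0.06,-3,-3.7,0.6,0.01,-0.068,0.32,-0.075,-4,-4.3,0.8,0.01,-0.068,0.365,-0.087,-4.9,-4.85,1.1,0.01,-0.02,0.4,-0.1,-5.5,-4.8,1.2,0.01,0.01,0.43,-0.12,-6.1,-4.8,1.4,0.01,0.04,0.45,-0.133,-6.7,-4.8,1.5,0.01,0.05,0.453,-0.133,-6.7,-4.8,1.5,0.01,0.05,0.453,-0.133,-6.7,-4.8,1.5])

```text
clock: 16.55
tcp_pos: [0.4671, 0.1471, 0.3005]
orientation: [-0.14, 1.129, 0.219]
contact_force: [-0.2, 0.5, -0.3]
grip_width: 0.0233
```

```bash
cat > seat.py <<'E'
from sim import *
from bench import r
import sys
M,a=tilted(PSI);seat=CTR-M[:,2]*.068;pre=seat+a*.0101
o=r.get_obs();print(o["joints"].round(2),o["tcp_pos"].round(4),o["contact_force"].round(1),o["grip_width"])
Rt=R.from_rotvec(o["orientation"])
print("tcp rel. seated, cradle frame",(M.T@(o["tcp_pos"]-pre)).round(4),"turn",(R.from_matrix(M).inv()*Rt).as_rotvec().round(4))
for h in map(float,sys.argv[1:]):delta(pre+a*h,M)
E
python3 seat.py .11 .07 0
python3 - <<'E'
import sys;sys.path.insert(0,'.')
E
```

```text
[-0.74 -0.15  0.21  2.21  0.24  0.67  1.13] [0.4671 0.1471 0.3005] [-0.2  0.5 -0.3] 0.02332315140730301
tcp rel. seated, cradle frame [-0.1954 -0.0004  0.0159] turn [ 0.0029  0.0009 -0.0022]
shift [0.0854, 0.0005, -0.0159] turn [-0.033, -0.01, 0.025] rows>= 1.4
shift [0.1254, 0.0006, -0.0158] turn [-0.033, -0.01, 0.025] rows>= 2.0
shift [0.1954, 0.0008, -0.0158] turn [-0.033, -0.01, 0.025] rows>= 3.1
```

Call:
carry_out(targets=[0.01,0.03,0,-0.008,0,0,0,0.01,0.07,0.0005,-0.016,0,0,0,0.01,0.1,0.0005,-0.016,0,0,0,0.01,0.115,0.0005,-0.016,0,0,0,0.01,0.115,0.0005,-0.016,0,0,0])

```text
clock: 17.18
tcp_pos: [0.5008, 0.1549, 0.1895]
orientation: [-0.14, 1.13, 0.216]
contact_force: [0.2, -0.6, -0.3]
grip_width: 0.0233
```

```bash
sed -i 's/\*\.068;pre/*.0685;pre/' seat.py; python3 seat.py .07 0; python3 look.py w7
python3 - <<'E'
import cv2
f=cv2.imread("pics/w7.png");cv2.imwrite("pics/w7c.png",cv2.resize(f[70:320,180:380],None,fx=2.4,fy=2.4,interpolation=cv2.INTER_CUBIC))
E
```

```text
[-0.72  0.09  0.25  2.29  0.22  0.35  1.15] [0.5008 0.1549 0.1895] [ 0.2 -0.6 -0.3] 0.02326883685665114
tcp rel. seated, cradle frame [-0.0803 -0.0012  0.0009] turn [ 0.0046  0.0013 -0.0037]
shift [0.0103, 0.0012, -0.0009] turn [-0.053, -0.014, 0.043] rows>= 0.2
shift [0.0803, 0.0015, -0.0008] turn [-0.053, -0.014, 0.043] rows>= 1.3
tcp in cradle frame [-0.0904 -0.0012 -0.0676] turn [ 0.0046  0.0013 -0.0037] F [ 0.2 -0.6 -0.3] grip 0.02326883685665114
pred seat [280.85864048 215.97180309]
```

View pics/w7c.png

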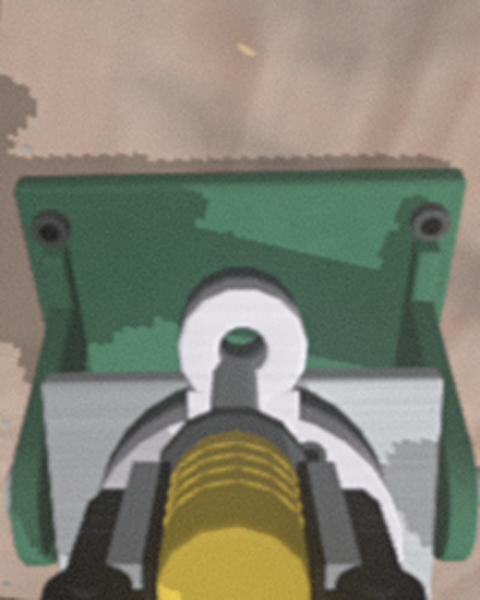

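The tip at (278,221) is just above the lug, and the hole mouth is at (281,214) full-image, as the model expects with a correction of about 1.5 mm in y. I'll simulate the final descent because of the J6 limit.

Run:
```python
from sim import *
from bench import r
M,a=tilted(PSI);seat=CTR-M[:,2]*.0685;pre=seat+a*.0101
o=r.get_obs();W=r.camera_info("wrist");Rt=R.from_rotvec(o["orientation"])
for d in([.0741,0,0],[.0741,0,-.004],[.0741,.0015,0]):print("tip px",d,proj(W,o["tcp_pos"]+Rt.apply(d)).round(1))
print("seat px",proj(W,seat))
p,m=pose(o["joints"]);print("model err",p-o["tcp_pos"],R.from_matrix(m.T@Rt.as_matrix()).as_rotvec())
off=p-o["tcp_pos"]
run(o["joints"],[(pre+off+a*h,m) for h in(.06,.045,.03,.02,.01,0)])
```

```text
tip px [0.0741, 0, 0] [278.8 224.1]
tip px [0.0741, 0, -0.004] [278.8 218.3]
tip px [0.0741, 0.0015, 0] [281.1 224.1]
seat px [280.40068391 214.41939771]
model err [-0.00125975 -0.00374316 -0.00210292] [ 0.0045602  -0.00121851  0.03165799]
[0.51 0.15 0.17] q [-0.71  0.15  0.25  2.28  0.2   0.29  1.16] err 0.0
[0.51 0.16 0.16] q [-0.7   0.2   0.24  2.27  0.19  0.26  1.17] err 0.0
[0.52 0.16 0.14] q [-0.68  0.24  0.23  2.26  0.18  0.22  1.18] err 0.0
[0.52 0.16 0.13] q [-0.67  0.27  0.22  2.26  0.18  0.2   1.18] err 0.0
[0.53 0.16 0.12] q [-0.66  0.29  0.22  2.25  0.18  0.18  1.18] err 0.0
[0.53 0.16 0.11] q [-0.64  0.32  0.19  2.24  0.24  0.17  1.11] err 0.0015
```

Call:
carry_out(targets=[0.01,0,0.0014,-0.0009,0,0,0.04,0.01,0.004,0.0014,-0.0009,0,0,0.04,0.01,0.01,0.0014,-0.0009,0,0,0.04,0.01,0.016,0.0014,-0.0009,0,0,0.04,0.01,0.02,0.0014,-0.0009,0,0,0.04,0.01,0.02,0.0014,-0.0009,0,0,0.04])

```text
clock: 17.98
tcp_pos: [0.5078, 0.1582, 0.1711]
orientation: [-0.138, 1.13, 0.22]
contact_force: [1.2, -0.1, -1.2]
grip_width: 0.0228
```

```bash
python3 seat.py .03 0
```

```text
[-0.71  0.14  0.25  2.29  0.2   0.29  1.17] [0.5078 0.1582 0.1711] [ 1.2 -0.1 -1.2] 0.022756718263102656
tcp rel. seated, cradle frame [-0.0604  0.0003 -0.    ] turn [ 0.0044  0.0012 -0.0001]
shift [0.0304, -0.0003, 0.0001] turn [-0.05, -0.014, 0.001] rows>= 0.5
shift [0.0604, -0.0003, 0.0001] turn [-0.05, -0.014, 0.001] rows>= 1.0
```

The tip is 13 mm into the upper lug with about 1 N of contact. I'll continue down.

Call:
carry_out(targets=[0.01,0.006,0,0,0,0,0,0.01,0.012,0,0,0,0,0,0.01,0.018,0,0,0,0,0,0.01,0.024,0,0,0,0,0,0.01,0.03,0,0,0,0,0,0.01,0.03,0,0,0,0,0])

```text
clock: 18.73
tcp_pos: [0.5204, 0.1615, 0.1437]
orientation: [-0.138, 1.13, 0.22]
contact_force: [1.9, 2.0, -0.9]
grip_width: 0.0233
```

```bash
python3 seat.py .01 0
```

```text
[-0.68  0.22  0.24  2.29  0.18  0.22  1.19] [0.5204 0.1615 0.1437] [ 1.9  2.  -0.9] 0.023330806877751836
tcp rel. seated, cradle frame [-0.03    0.0004  0.0002] turn [ 0.0043  0.0011 -0.0001]
shift [0.02, -0.0004, -0.0001] turn [-0.049, -0.012, 0.001] rows>= 0.3
shift [0.03, -0.0004, -0.0001] turn [-0.049, -0.012, 0.001] rows>= 0.5
```

Call:
carry_out(targets=[0.01,0.006,0,0,0,0,0,0.01,0.012,0,0,0,0,0,0.01,0.018,0,0,0,0.05,0,0.01,0.022,0,0,0,0.1,0,0.01,0.026,0,0,0,0.15,0,0.01,0.026,0,0,0,0.15,0])

```text
clock: 19.48
tcp_pos: [0.5315, 0.1643, 0.12]
orientation: [-0.139, 1.142, 0.219]
contact_force: [2.7, 0.4, -1.1]
grip_width: 0.0229
```

```bash
python3 seat.py 0
```

```text
[-0.63  0.28  0.19  2.27  0.17  0.18  1.2 ] [0.5315 0.1643 0.12  ] [ 2.7  0.4 -1.1] 0.02287923538928278
tcp rel. seated, cradle frame [-0.0037  0.0004  0.0006] turn [0.0044 0.0137 0.    ]
shift [0.0038, -0.0004, -0.0005] turn [-0.05, -0.157, -0.0] rows>= 0.1
```

Call:
carry_out(targets=[0.01,0.002,0,-0.0004,0,0.08,0,0.01,0.004,0,-0.0006,0,0.15,0,0.01,0.005,0,-0.0006,0,0.2,0,0.01,0.005,0,-0.0006,0,0.2,0])

```text
clock: 19.98
tcp_pos: [0.533, 0.1648, 0.1168]
orientation: [-0.14, 1.158, 0.219]
contact_force: [-12.0, -3.3, 23.4]
grip_width: 0.023
```

```bash
python3 seat.py 0
```

```text
[-0.61  0.29  0.17  2.26  0.16  0.2   1.21] [0.533  0.1648 0.1168] [-12.   -3.3  23.4] 0.023031012950467764
tcp rel. seated, cradle frame [-0.0002  0.0005  0.0007] turn [0.0049 0.0297 0.0007]
shift [0.0002, -0.0005, -0.0007] turn [-0.057, -0.341, -0.008] rows>= 0.2
```

The reaction is 26 N along the pin axis exactly at the expected seated height, so the collar is down. I'll release and back off along the axis.

Call:
carry_out(targets=[0.05,-0.001,0,0,0,0,0,0.05,-0.001,0,0,0,0,0,0.05,-0.001,0,0,0,0,0,0.05,-0.001,0,0,0,0,0,0.05,-0.02,0,0,0,-0.1,0,0.05,-0.05,0,0,0,-0.2,0,0.05,-0.09,0,0,0,-0.3,0,0.05,-0.14,0,0,0,-0.3,0,0.05,-0.16,0,-0.01,0,-0.3,0,0.05,-0.16,0,-0.01,0,-0.3,0])

```text
clock: 21.22
tcp_pos: [0.4626, 0.147, 0.2609]
orientation: [-0.136, 1.13, 0.221]
contact_force: [0.6, 0.7, -0.5]
grip_width: 0.0499
```

```bash
python3 look.py w8
python3 - <<'E'
from h import *
from bench import r
W=r.camera_info("wrist");M,a=tilted(PSI);seat=CTR-M[:,2]*.0685
print("collar bottom px",proj(W,seat),"head top px",proj(W,seat+a*.042))
f=cv2.imread("pics/w8.png");t=r.grab_frame("top");cv2.imwrite("pics/top2.png",t);s=r.grab_frame("scene");cv2.imwrite("pics/scene2.png",s)
A=cv2.resize(f[20:270,165:395],(552,600));B=cv2.resize(s[150:270,220:320],(248,298),interpolation=cv2.INTER_CUBIC);C=cv2.resize(t[150:270,190:290],(248,298),interpolation=cv2.INTER_CUBIC)
C2=np.vstack([B,C]);cv2.imwrite("pics/fin.png",np.hstack([A[:596],C2]))
T=r.camera_info("top");S=r.camera_info("scene")
for n,i,im in(("wrist",W,f),("top",T,t),("scene",S,s)):
    p=proj(i,seat+a*.03).astype(int)
    print(n,p,blobs(im,(20,100,70),(34,255,255),(p[0]-40,p[1]-40,p[0]+40,p[1]+40),12))
E
```

```text
tcp in cradle frame [-0.1715  0.0006 -0.0727] turn [0.005  0.0013 0.002 ] F [ 0.6  0.7 -0.5] grip 0.04988157483228849
pred seat [277.32841344 193.96860471]
collar bottom px [277.52769334 194.21040442] head top px [277.65249946 207.2441355 ]
wrist [277 203] [([262, 182, 30, 37, 905], [276.71, 200.16])]
top [239 213] [([226, 185, 16, 16, 199], [233.38, 192.4]), ([236, 206, 10, 14, 106], [240.22, 212.68])]
scene [251 194] [([253, 166, 13, 13, 136], [259.17, 171.76]), ([246, 191, 11, 11, 81], [250.75, 195.96])]
```

View pics/fin.png

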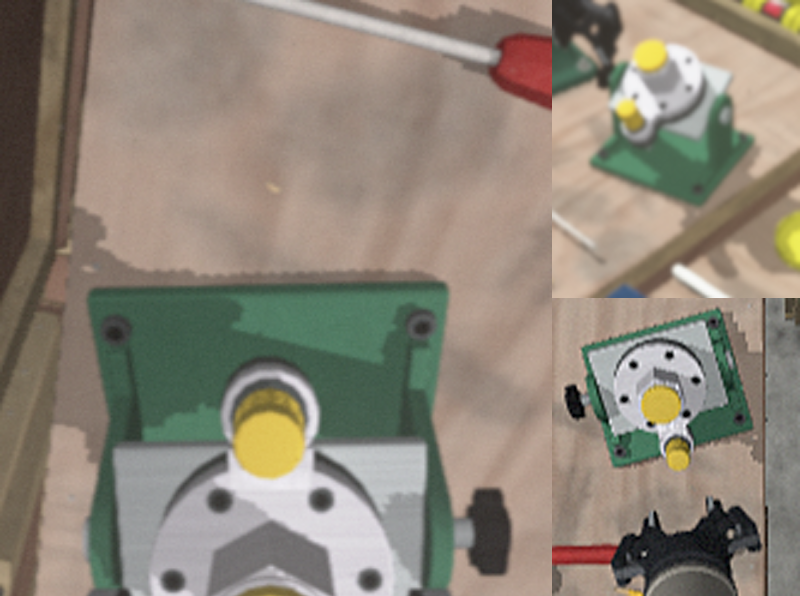

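Run:
```python
from h import *
from bench import r
M,a=tilted(PSI);ph=np.linspace(0,6.28,60)
for n in("top","scene","wrist"):
    i=r.camera_info(n)
    for lift,dz in((0,0),(0,-.001),(.004,0),(.01,0)):
        P=np.vstack([CTR-M[:,2]*(.0685-dz)+a*(h+lift)+.0125*(np.outer(np.cos(ph),M[:,1])+np.outer(np.sin(ph),M[:,2])) for h in(.005,.042)])
        q=proj(i,P);print(n,lift,dz,"x",q[:,0].min().round(1),q[:,0].max().round(1),"y",q[:,1].min().round(1),q[:,1].max().round(1))
```

```text
top 0 0 x 234.8 244.5 y 205.4 219.0
top 0 -0.001 x 234.9 244.6 y 205.8 219.3
top 0.004 0 x 234.8 244.5 y 206.0 219.6
top 0.01 0 x 234.9 244.6 y 206.7 220.4
scene 0 0 x 246.0 257.7 y 188.8 202.1
scene 0 -0.001 x 245.9 257.5 y 189.0 202.4
scene 0.004 0 x 245.6 257.3 y 188.1 201.5
scene 0.01 0 x 245.0 256.7 y 187.1 200.5
wrist 0 0 x 262.5 293.7 y 183.2 223.2
wrist 0 -0.001 x 262.5 293.7 y 182.1 222.0
wrist 0.004 0 x 262.3 293.9 y 184.2 224.8
wrist 0.01 0 x 262.0 294.2 y 185.7 227.3
```

The observed outlines (top y 206–220, scene y 191–202, wrist y 182–219) fit zero lift best. The gripper is clear, so I'll hand in.

```bash
python3 -c "
from bench import r
print(r.hand_in())"
```

```text
the job is handed in; nothing more can be done
None
```

The job is handed in at about 21 s of the 58 s allowed. I turned the upper flange about 26° clockwise until its lug hole lay over the fixed lug's hole. I then took the yellow-headed pin from the rack and pushed it through both lugs.

**Last checks**
- **Alignment:** before inserting the pin, the lug hole measured 0.0 mm off line. An earlier look through both holes suggested about 0.5 mm. Both are inside the pin's play.
- **Seating:** the collar met a reaction of about 26 N within 0.2 mm of the expected height. After release, the head's outline in all three cameras fits zero lift best, to within a few pixels. In the wrist view its lower edge was 3–4 px off the model, which fits the pin lying about a millimetre downhill in its hole.
- **Other items:** the black-headed pin was still in the rack in the wrist picture taken after the lift. The gripper ended about 16 cm back, touching nothing.

**What disagreed or went wrong**
- **Decoys fell:** the white and orange look-alike pins, which stood free on their noses, were lying on the bench by about 8 s. The hand stayed above z ≈ 0.14 m until then, never came near them, and the readings showed no unexpected contact. I believe they toppled on their own and left them.
- **Detour:** the arm got stuck at its J2 and J3 limits on the way to the rack, so I moved it round through a retracted pose.
- **Tilt at the end:** J6 neared its limit at the seat, so I let the tool tilt about 1.7° over the last few millimetres.

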